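# Build up a two-tier drying stand and lock it

### The job

Swing the keeper arm out of the way of the drying stand's posts, then lower the shelf with the large holes over all three posts onto the lower ledges, and the shelf with the small holes onto the upper ledges, both level and fully down; set them down gently, without dropping them. Then swing the keeper fully home over the upper shelf, and let go. Leave the pots, bottle, jar, tile, block and stick on the bench where they are.

Things in the scene. Friction and masses are not known exactly. Their poses are not given: they have to be found in the camera images.
- stand: drying stand fixed to the bench: base board 230 x 130 x 14 mm. Origin: centre of its underside (on the bench), x along its length, z up. Three upright stepped steel posts at (x, y) = (-56, +17), (-56, -17) and (+56, 0) mm. At its +x end stands the keeper's pivot pin
- lower_seat (a point): where the lower shelf's centre must come, x axes alike: over the stand's origin, 47 mm above the bench. Posts: 26 mm thick up to 40 mm above the bench (lower ledges, on which the lower shelf rests), then 15 mm thick up to 80 mm (the top 4 mm bevelled to 12.6 mm)
- upper_seat (a point): where the upper shelf's centre must come, x axes alike: over the stand's origin, 87 mm above the bench. Posts: the upper ledges lie 80 mm above the bench; above them the posts are 7 mm thick, with pointed tops from 94 to 104 mm
- lower_c (a point): lower shelf: white-painted wooden board 180 x 64 x 14 mm flat on the bench, 0.1 to 0.2 kg, the longer drilled board, three 20 mm holes at (x, y) = (-56, +17), (-56, -17), (+56, 0) mm. Point: centre of the board, half-way up (7 mm); x along its length to the single-hole end, z up
- upper_c (a point): upper shelf: white-painted wooden board 160 x 64 x 14 mm flat on the bench, 0.1 to 0.2 kg, the shorter drilled board, with three 11 mm holes in the same places. Point: centre of the board, half-way up (7 mm); x along its length to the single-hole end, z up
- keeper (a joint): turn of the keeper, rad: flat dark steel arm, 14 mm wide, 97.5 to 107.5 mm above the bench, swinging level. 0 = home at its stop, across the single-hole end of the stand, 3.5 mm above a seated upper shelf; opens outwards, clockwise from above, to a stop at 1.5, then pointing along the stand's +x. Starts at 0.05 to 0.45, in the way. Stiff (about 1 N at the knob), stays where left
- keeper_knob (a point): centre of the upright wooden knob near the keeper's free end, 100 mm from the pivot axis: 18 mm thick, 107.5 to 143.5 mm above the bench
- keeper_pivot (a point): the keeper's pivot axis at the height of the arm, at (x, y) = (+73, -52) mm of the stand; the keeper at 0 points along the stand's +y from here
- brush_pot: bystander, to be left alone: steel pot 86 mm across, 110 mm high, with brushes standing in it to 200 mm. Origin: centre of its underside
- varnish: bystander, to be left alone: amber bottle with a black cap, 60 mm across, 150 mm high. Origin: centre of its underside
- paint_jar: bystander, to be left alone: white jar, 72 mm across, 85 mm high. Origin: centre of its underside
- tile: bystander, to be left alone: undrilled terracotta tile lying flat, 150 x 100 x 12 mm; not a shelf. Origin: centre of its underside
- sanding_block: bystander, to be left alone: cork block 100 x 60 x 30 mm. Origin: centre of its underside
- stir_stick: bystander, to be left alone: wooden stirring stick lying flat, 180 x 22 x 8 mm. Origin: centre of its underside

How it is judged:
By the outcome, as a careful person would: the job done as asked, in the order asked, and still so for the second after the job is handed in, with the robot touching nothing.
It also fails if it takes over 72 s, if anything falls off the work surface, if the arm or the gripper's body presses on something with over 40 N, if the wrist force passes 120 N, or if a joint passes its speed limit or range.

### The arm

A 6-joint arm with a two-finger parallel gripper is mounted at the origin on the work surface. World frame = base frame: x ahead of the robot, y to its left, z up, the work surface at z = 0. Lengths are in m, angles in rad, forces in N, time in s.
With the tool pointing down it reaches from about 0.25 to 0.725 m from the base axis. Payload 4 kg.
Tool frame: the origin (TCP) lies at the very end of the fingers, on their centre line; the grasp point (between the pads) lies 19 mm behind it; y points along the fingers, x is the direction in which the jaws open and shut, and the axes are right-handed (so a half turn about y gives the same grasp; the last joint's range is limited). The gripper opens to 85 mm and grips with 20 to 120 N. Pads are 22 mm wide; open, the fingers measure 114 mm over their backs; the gripper's body (76 mm by 85 mm) begins 54 mm behind the grasp point. The pads swing forward as they close: fully open they stand 13 mm farther back than shut.
Start: joints at [-1.173, 0.241, 0.005, 1.335, 0, 1.571], TCP at [0.194, -0.461, 0.231] pointing down, gripper open.
Joint ranges: [-2.72, 2.72], [-1.05, 1.87], [-1.09, 1.28], [-1.99, 2.15], [-1.42, 1.44], [-3.14, 3.14]. Speed limits (rad/s): [2.79, 2.79, 3.14, 3.14, 3.14, 3.14].

### API

Orientations are given as [roll, pitch, yaw] about the fixed x, y, z axes, in that order (R = Rz(yaw) Ry(pitch) Rx(roll)).
In Python, from workcell import arm, cams, hand_in gives the robot as it stands.
- The arm moves only by the shell command python3 -m creep 'ROWS' [FORCE]. ROWS is JSON, a list of rows, each an object of numbers: "tx", "ty", "tz": the shift along the tool's x, y, z in m; "ax", "ay", "az": the turn, a rotation vector about the tool's x, y, z in degrees; "jaw": the closure in counts, from 0 (fully open) to 255 (shut). A call has 1 to 5 rows; each row shifts and turns the commanded pose from where the row before left it, along the tool's axes as they then stand; what a row does not reach is not made up. A row lasts 1/12 s, in which the tool goes at most 41.7 mm and 7.16 degrees, less where a joint would pass 70% of its speed; a pose out of reach is approached as far as the arm can. A call is refused whole if a number of a shift passes 0.0417 or a number of a turn 7.16, either way. A call with a gripper value outside its range is refused whole. The fingers move at their own pace and stop on an object; FORCE is the grip in N (left out, the last holds). Time passes only in rows, so rows that do not move let the fingers close. It gives the time, the measured TCP pose, the force and the opening at its end, in the units of the state.
- arm.sense(): the state, without advancing time (a new reading comes with each control period).
- cams.camera(name): name is "side" or "top"; returns a dict with "image" (420x560x3 uint8, red, green, blue), "fovy" (degrees; the focal length in pixels is half the picture's height over the tangent of half this angle, whatever the lens; pixels are square), "cx", "cy" (the principal point, pixels), "xyz" and "attitude" of the camera in the world. Camera axes: x right, y down, z forward; pixel columns grow to the right and rows downward; lengths in m; the calibration is good to about 2 mm. A picture is of the moment at which its call begins. There is no depth.
- hand_in(): hands the job in, once; it reports no verdict.
The state is a dict: "t": time; "joint_positions": joint angles; "dq": joint speeds; "joint_efforts": joint torques, N m; "tool_pos": TCP position; "tcp_rot": TCP orientation; "wrist_force": force on the tool from outside, world axes, zero at the start; "torque": the same for the moment, N m; "width": opening from 0.0 (shut) to 1.0 (fully open).
Only numpy, scipy, OpenCV 4.12 (cv2) and the standard library are available. Lean on these libraries where they do the work, as an engineer would, in place of code of your own. Each camera call takes 0.05 s, during which the arm holds its last target. There are 200 camera calls.

## Working session

There is one attempt and no reset: what is moved stays moved. The work goes in short steps, Python scripts to look and compute and a shell command to move; the robot and the scene stay as the last step left them, time stands still between calls to the robot, and variables do not carry over. Pictures are saved under pics/ and viewed, about 8 in all and at most 12, crops included, and the job is handed in when it is done.

```bash
ls; mkdir -p pics; python3 - <<'E'
from workcell import arm,cams
import cv2,numpy as np
print(arm.sense())
for n in("top","side"):
    c=cams.camera(n); im=c.pop("image"); print(n,c)
    np.savez(f"{n}0.npz",image=im,**c)
    cv2.imwrite(f"pics/{n}0.png",cv2.resize(im[:,:,::-1],(800,600),interpolation=cv2.INTER_CUBIC))
E
```

```text
pics
{'t': 0.0, 'joint_positions': array([-1.17297555e+00,  2.41423263e-01,  3.74570535e-03,  1.33522715e+00,
       -3.44000595e-05,  1.57080921e+00]), 'dq': array([-4.05657366e-06, -8.97014696e-04, -3.11018436e-04,  2.55846447e-04,
        9.71727162e-04, -7.97715650e-05]), 'joint_efforts': array([ 1.61585020e-03, -3.72320151e+01,  2.52407974e+01,  1.69173680e-02,
       -4.18131833e-05,  4.90799167e-06]), 'tool_pos': array([ 0.19345024, -0.46037416,  0.23041604]), 'tcp_rot': array([-1.57083075,  0.00210838, -1.17298843]), 'wrist_force': array([-0.39746953, -0.26700526,  0.69664886]), 'torque': array([0.01038516, 0.02654604, 0.04278659]), 'width': 1.0012505830080962}
top {'fovy': 43.33544350272878, 'cx': 285.39764109223484, 'cy': 209.61299864300423, 'xyz': array([ 0.31395253, -0.01463289,  1.41094216]), 'attitude': array([-2.95975018,  0.01465526, -1.55849709])}
side {'fovy': 53.09367856269945, 'cx': 277.7417745241483, 'cy': 208.6461117213927, 'xyz': array([0.19566672, 0.85683753, 0.74348161]), 'attitude': array([-2.16503264,  0.00478717, -2.74227949])}
```

View pics/top0.png

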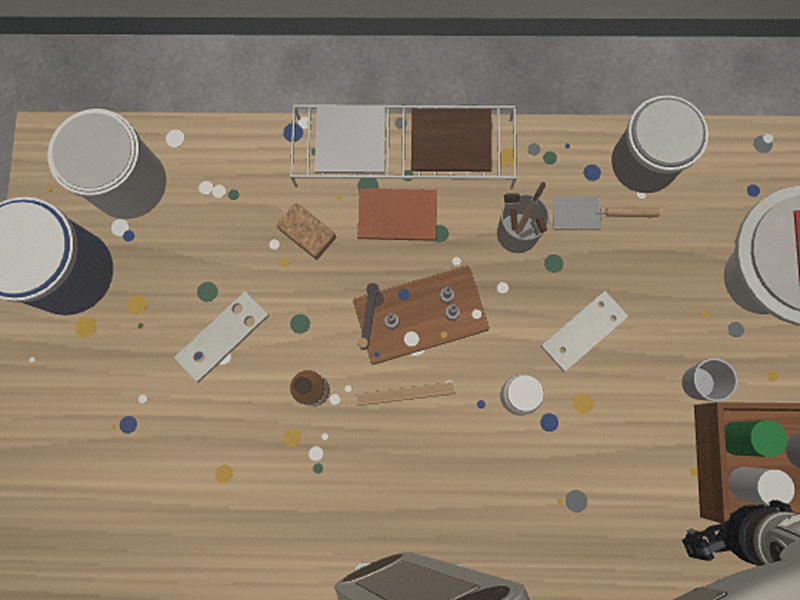

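View pics/side0.png

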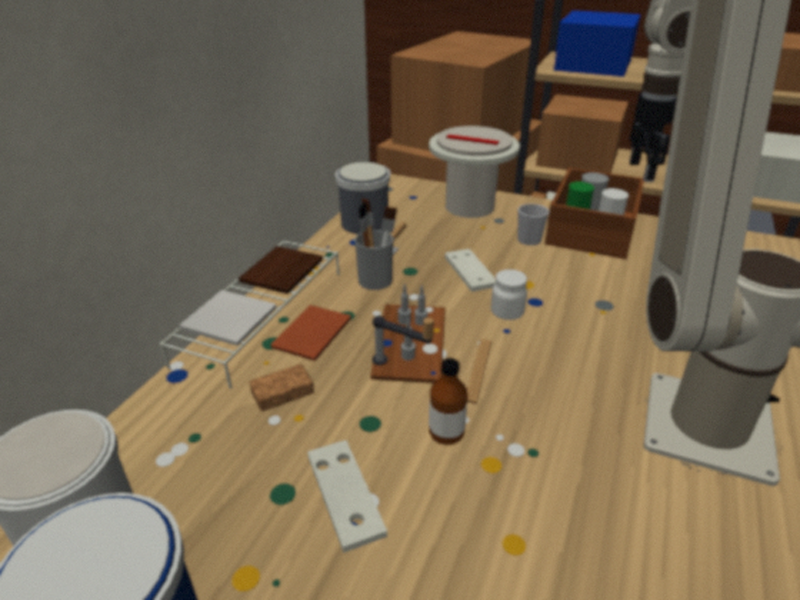

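The top view (800×600 px) shows the lower shelf with large holes at left (222,337), the upper shelf at right (585,331), and the stand at the centre (421,315). The stand's single post (391,320) faces left and the keeper runs from its pivot (372,290) to the knob (364,343). The side view shows the bottle near the stand and nothing touching the shelves. Next I'll measure positions and look at enlarged crops.

```bash
cat > h.py <<'E'
import numpy as np,cv2
from scipy.spatial.transform import Rotation as Ro
def load(f): return dict(np.load(f))
def snap(n,tag):
    from workcell import cams
    c=cams.camera(n); np.savez(f"{n}{tag}.npz",**c); return c
def Rm(c): return Ro.from_euler("xyz",c["attitude"]).as_matrix()
def foc(c): return 210/np.tan(np.radians(c["fovy"])/2)
def ray(c,uv,z):
    uv=np.atleast_2d(uv).astype(float)
    d=np.c_[(uv[:,0]-c["cx"])/foc(c),(uv[:,1]-c["cy"])/foc(c),np.ones(len(uv))]@Rm(c).T
    return c["xyz"]+d*((z-c["xyz"][2])/d[:,2])[:,None]
def proj(c,p):
    q=(np.atleast_2d(p)-c["xyz"])@Rm(c)
    return np.c_[q[:,0]/q[:,2]*foc(c)+c["cx"],q[:,1]/q[:,2]*foc(c)+c["cy"]]
def crop(c,u,v,w,h,s):
    im=c["image"][v:v+h,u:u+w,::-1]; return cv2.resize(im,None,fx=s,fy=s,interpolation=cv2.INTER_CUBIC)
E
python3 - <<'E'
from h import *
t=load("top0.npz"); s=load("side0.npz")
a=np.hstack([crop(t,118,198,80,75,5),crop(t,370,198,80,75,5)])
b=np.hstack([crop(t,243,180,105,80,4),crop(s,250,190,76,64,5)])
print(a.shape,b.shape)
b=b[:225*2] if 0 else b
cv2.imwrite("pics/c1.png",np.vstack([a,cv2.resize(b,(800,225*b.shape[0]//b.shape[0]))])[:600])
hsv=cv2.cvtColor(t["image"],cv2.COLOR_RGB2HSV)
m=((hsv[...,1]<60)&(hsv[...,2]>130)).astype(np.uint8)
m=cv2.morphologyEx(m,cv2.MORPH_OPEN,np.ones((3,3)))
cs,hi=cv2.findContours(m,cv2.RETR_CCOMP,cv2.CHAIN_APPROX_NONE)
for i,k in enumerate(cs):
    if hi[0][i][3]<0 and 600<cv2.contourArea(k)<2500:
        r=cv2.minAreaRect(k); bx=cv2.boxPoints(r); P=ray(t,bx,.014)
        print(cv2.contourArea(k),np.round(r[0],1),np.round(P[:,:2],4).tolist(), np.linalg.norm(np.diff(P,axis=0),axis=1))
        j=hi[0][i][2]
        while j>=0: 
            M=cs[j].mean(0)[0]; print("  hole",M,len(cs[j]),ray(t,M,.014)[0]); j=hi[0][j][0]
for z,uv in((.104,[[391,316],[447,289],[453,307]]),(.1435,[[364,343]])): print(ray(t,np.array(uv)*.7,z))
E
```

```text
(375, 800, 3) (320, 800, 3)
1415.0 [409.1 231.1] [[0.4879, -0.239], [0.5947, -0.3606], [0.5437, -0.4028], [0.4383, -0.2814]] [0.16188273 0.06612875 0.16074412]
  hole [393.5 244.5] 12 [ 0.47942273 -0.27834874  0.014     ]
  hole [428.84615385 222.30769231] 13 [ 0.53984706 -0.37372512  0.014     ]
  hole [420.07142857 212.5       ] 14 [ 0.5661792  -0.35132038  0.014     ]
1471.0 [155.9 236.5] [[0.4576, 0.4454], [0.5872, 0.3172], [0.5311, 0.2621], [0.4033, 0.3901]] [0.18229422 0.0785942  0.18089379]
  hole [154. 252.] 4 [0.45266574 0.356881   0.014     ]
  hole [155. 251.] 4 [0.4553573  0.35436516 0.014     ]
  hole [156.77777778 248.77777778] 9 [0.46133194 0.34995561 0.014     ]
  hole [138.82608696 249.2173913 ] 23 [0.45964506 0.39784672 0.014     ]
2335.0 [ 22. 173.] [[0.7537, 0.8034], [0.7547, 0.6804], [0.5798, 0.6637], [0.5786, 0.784]] [0.1229736  0.17570105 0.12027547]
645.0 [403.5 148.5] [[0.7733, -0.2678], [0.774, -0.3581], [0.7143, -0.3561], [0.7136, -0.2664]] [0.09034435 0.05972238 0.08967682]
  hole [407. 156.] 4 [ 0.72250814 -0.32104436  0.014     ]
  hole [412. 145.] 4 [ 0.75384493 -0.3356045   0.014     ]
  hole [415. 143.] 4 [ 0.75961153 -0.34397412  0.014     ]
2196.5 [244.5  96. ] [[0.9614, 0.1987], [0.9622, 0.0601], [0.8259, 0.0577], [0.825, 0.194]] [0.13860882 0.13633413 0.13631197]
1577.0 [468.   91.5] [[0.9739, -0.4348], [0.9746, -0.5634], [0.8476, -0.5561], [0.8467, -0.4295]] [0.12855522 0.12727728 0.1265854 ]
[[ 0.52424513  0.03641844  0.104     ]
 [ 0.57342927 -0.06156949  0.104     ]
 [ 0.54132224 -0.0721866   0.104     ]]
[[0.47122279 0.07977929 0.1435    ]]
```

View pics/c1.png

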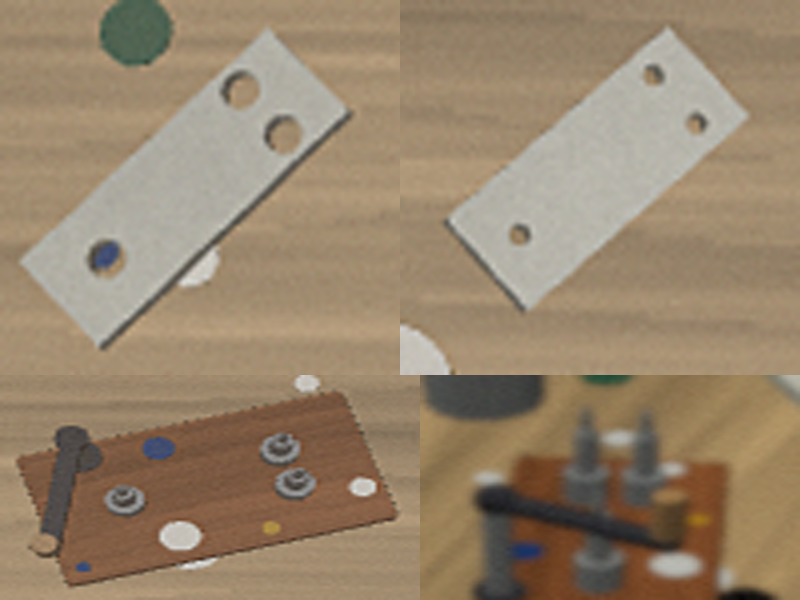

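The crops show clean shelf tops with dark side walls. From these I read off the corners, hole rims, stand-board corners, post tips and knob. Now I'll fit the poses.

```bash
cat >> h.py <<'E'
from scipy.optimize import least_squares
def fit(obs,x0):
    # obs: (cam, local xyz, uv)
    def res(q):
        R=np.array([[np.cos(q[2]),-np.sin(q[2])],[np.sin(q[2]),np.cos(q[2])]]); r=[]
        for c,l,uv in obs:
            p=np.r_[R@np.array(l[:2])+q[:2],l[2]]; r+=list((proj(c,p)[0]-uv))
        return np.array(r)
    s=least_squares(res,x0,loss="soft_l1"); return s.x,res(s.x).reshape(-1,2)
E
python3 - <<'E'
from h import *
np.set_printoptions(precision=4,suppress=True)
t=load("top0.npz"); s=load("side0.npz")
H=[(-56,17),(-56,-17),(56,0)]
def mm(p,z): return (p[0]/1e3,p[1]/1e3,z)
def board(L,off,cor,hol,x0):
    # cor order: (-,+),(-,-),(+,-),(+,+) in local
    loc=[(-L/2,32),(-L/2,-32),(L/2,-32),(L/2,32)]
    obs=[(t,mm(l,.014),np.array(c)/5+off) for l,c in list(zip(loc,cor))+list(zip(H,hol))]
    return fit(obs,x0)
# x dir points image down-left; +y = ccw from +x seen from above -> down-right in image
print("lower",*board(180,(118,198),[(350,113),(268,30),(20,260),(100,347)],[(284,134),(240,90),(107,259)],[.5,.35,2.3]))
print("upper",*board(160,(370,198),[(350,115),(268,27),(46,220),(125,310)],[(297,124),(254,75),(120,235)],[.5,-.32,2.3]))
T=lambda u,v:np.array([243+u/4,180+(v-375)/2.8125])
S=lambda u,v:np.array([250+(u-420)/5,190+(v-375)/3.5156])
loc=[(-115,65),(-115,-65),(115,-65),(115,65)]; cor=[(398,516),(345,392),(18,458),(70,585)]
ob=[(t,mm(l,.014),T(*c)) for l,c in zip(loc,cor)]
st,r=fit(ob,[.53,0,1.87]); print("stand base",st,r)
ob2=ob+[(t,mm(H[0],.104),T(299,475)),(t,mm(H[1],.104),T(285,438)),(t,mm(H[2],.104),T(124,490))]
print("top all",*fit(ob2,st))
ob3=[(s,mm(H[0],.104),S(646,409)),(s,mm(H[1],.104),S(587,405)),(s,(.073,-.052,.1075),S(493,492))]
print("side",*fit(ob3,st))
q=fit(ob2,st)[0]
k=ray(t,T(43,543),.1435)[0]; ks=ray(s,S(671,495),.1435)[0]
R=lambda a:np.array([[np.cos(a),-np.sin(a)],[np.sin(a),np.cos(a)]])
pv=q[:2]+R(q[2])@[.073,-.052]
print("knob",k,ks,"pivot",pv,ray(t,T(73,436),.1075))
for kk in(k,ks):
    d=R(q[2]).T@(kk[:2]-pv); print(np.linalg.norm(d),"angle cw",np.arctan2(d[0],d[1]))
E
```

```text
lower [0.4978 0.3567 2.3592] [[-0.1639 -0.3622]
 [ 0.2524 -0.4106]
 [-0.086   0.2119]
 [-0.1809  0.0068]
 [-0.059   0.2959]
 [ 0.2571  0.1977]
 [-0.0044  0.0172]]
upper [ 0.5148 -0.3218  2.2852] [[-0.0796  0.2282]
 [-0.1125 -0.1199]
 [-0.1193 -0.3348]
 [ 0.4125  0.0918]
 [ 0.0447 -0.0467]
 [-0.0774  0.1809]
 [-0.0438 -0.0057]]
stand base [ 0.543  -0.0172  1.8677] [[ 0.8924  0.7468]
 [-0.2767 -0.802 ]
 [-0.289  -0.5925]
 [-0.1315  0.5575]]
top all [ 0.5416 -0.0169  1.8645] [[ 0.7377  1.4058]
 [-0.2858 -0.2058]
 [-0.3878 -0.2444]
 [-0.3806  0.9608]
 [ 0.6274 -0.7333]
 [ 0.229  -0.3447]
 [-0.4201 -0.1432]]
side [ 0.5397 -0.0177  1.853 ] [[ 0.1847 -0.3973]
 [-0.0521  0.0251]
 [-0.1197  0.2861]]
knob [0.4721 0.0823 0.1435] [0.4674 0.0807 0.1435] pivot [0.5702 0.0681] [[0.5731 0.0684 0.1075]]
0.09919011737619476 angle cw 0.43812994222116775
0.10363218101669955 angle cw 0.4160977850750353
```

```bash
cat > go.py <<'E'
import sys,numpy as np
from workcell import arm
from scipy.spatial.transform import Rotation as Ro
s=arm.sense(); R=Ro.from_euler("xyz",s["tcp_rot"])
print("t %.2f pos"%s["t"],s["tool_pos"].round(4),"rot",s["tcp_rot"].round(4),"F",s["wrist_force"].round(1),"w %.3f"%s["width"])
if len(sys.argv)>1:
    x,y,z,yaw=map(float,sys.argv[1:])
    G=Ro.from_euler("xyz",[-np.pi/2,0,yaw])
    print("shift tool",R.inv().apply(np.array([x,y,z])-s["tool_pos"]).round(4),"turn deg",np.degrees((R.inv()*G).as_rotvec()).round(2), "shift in goal axes",G.inv().apply(np.array([x,y,z])-s["tool_pos"]).round(4))
E
R='[{"tx":-0.0196,"tz":0.0232},{"tx":-0.0196,"tz":0.0232},{"tx":-0.0196,"tz":0.0232},{"tx":-0.0196,"tz":0.0232},{"tx":-0.0196,"tz":0.0232}]'
python3 -m creep '[{"tx":-0.0196,"tz":0.0232},{"tx":-0.0196,"tz":0.0232},{"tx":-0.0196,"tz":0.0232},{"tx":-0.0196,"tz":0.0232},{"tx":-0.0196,"tz":0.0232}]'
python3 -m creep '[{"tx":-0.0196,"tz":0.0232},{"tx":-0.0196,"tz":0.0232},{"tx":-0.0196,"tz":0.0232},{"tx":-0.0196,"tz":0.0232},{"tx":-0.0196,"tz":0.0232}]'
python3 -m creep '[{"ay":-7},{"ay":-7},{"ay":-7},{"ay":-7},{"ay":-7}]'
python3 go.py .470 .0815 .20 1.44
```

```text
t 0.10 pos [ 0.1935 -0.4604  0.2305] rot [-1.5708  0.0019 -1.173 ] F [0.4 0.1 0.3] w 1.001
shift tool [-0.3924  0.0312  0.4649] turn deg [-1.4000e-01 -1.4971e+02 -4.0000e-02] shift in goal axes [ 0.5734  0.0305 -0.2035]$[0]: bad value
$[0]: bad value
$[0]: bad value
```

```bash
python3 -m creep '[{"tx":-0.0196,"ty":0,"tz":0.0232,"ax":0,"ay":0,"az":0,"jaw":0}]'; python3 -m creep '[{"tx":-0.0196,"ty":0.0,"tz":0.0232,"ax":0.0,"ay":0.0,"az":0.0,"jaw":0.0}]' 20; python3 go.py
```

```text
t: 0.18
tool_pos: [0.2064, -0.4367, 0.2304]
tcp_rot: [-1.572, -0.001, -1.177]
wrist_force: [0.7, 0.1, 1.2]
width: 1.002
t: 0.27
tool_pos: [0.2209, -0.4067, 0.2304]
tcp_rot: [-1.571, 0.001, -1.176]
wrist_force: [0.5, -0.9, 1.0]
width: 0.998
t 0.27 pos [ 0.2209 -0.4067  0.2304] rot [-1.5709e+00  1.5000e-03 -1.1759e+00] F [ 0.5 -0.9  1. ] w 0.998
```

```bash
python3 -m creep '[{"tx":-0.026,"ty":0,"tz":0.031,"ax":0,"ay":0,"az":0,"jaw":0},{"tx":-0.026,"ty":0,"tz":0.031,"ax":0,"ay":0,"az":0,"jaw":0},{"tx":-0.026,"ty":0,"tz":0.031,"ax":0,"ay":0,"az":0,"jaw":0},{"tx":-0.026,"ty":0,"tz":0.031,"ax":0,"ay":0,"az":0,"jaw":0},{"tx":-0.026,"ty":0,"tz":0.031,"ax":0,"ay":0,"az":0,"jaw":0}]'
python3 -m creep '[{"tx":-0.026,"ty":0,"tz":0.031,"ax":0,"ay":0,"az":0,"jaw":0},{"tx":-0.026,"ty":0,"tz":0.031,"ax":0,"ay":0,"az":0,"jaw":0},{"tx":-0.026,"ty":0,"tz":0.031,"ax":0,"ay":0,"az":0,"jaw":0},{"tx":-0.026,"ty":0,"tz":0.031,"ax":0,"ay":0,"az":0,"jaw":0},{"tx":-0.026,"ty":0,"tz":0.031,"ax":0,"ay":0,"az":0,"jaw":0}]' >/dev/null
python3 -m creep '[{"tx":0,"ty":0,"tz":0,"ax":0,"ay":-7,"az":0,"jaw":90},{"tx":0,"ty":0,"tz":0,"ax":0,"ay":-7,"az":0,"jaw":90},{"tx":0,"ty":0,"tz":0,"ax":0,"ay":-7,"az":0,"jaw":90},{"tx":0,"ty":0,"tz":0,"ax":0,"ay":-7,"az":0,"jaw":90},{"tx":0,"ty":0,"tz":0,"ax":0,"ay":-7,"az":0,"jaw":90}]'
python3 go.py .470 .0815 .20 1.44
```

```text
t: 0.68
tool_pos: [0.3139, -0.2251, 0.2311]
tcp_rot: [-1.571, 0.0, -1.174]
wrist_force: [0.2, -0.9, 1.3]
width: 1.002
t: 1.52
tool_pos: [0.406, -0.0467, 0.2308]
tcp_rot: [-1.571, 0.001, -0.555]
wrist_force: [0.2, -0.3, 0.3]
width: 0.647
t 1.52 pos [ 0.406  -0.0467  0.2308] rot [-1.5713e+00  1.1000e-03 -5.5530e-01] F [ 0.2 -0.3  0.3] w 0.647
shift tool [-0.0132  0.0308  0.1427] turn deg [-4.0000e-02 -1.1432e+02 -7.0000e-02] shift in goal axes [ 0.1354  0.0308 -0.0467]
```

```bash
python3 -m creep '[{"tx":-0.0033,"ty":0,"tz":0.0357,"ax":0,"ay":0,"az":0,"jaw":90},{"tx":-0.0033,"ty":0,"tz":0.0357,"ax":0,"ay":0,"az":0,"jaw":90},{"tx":-0.0033,"ty":0,"tz":0.0357,"ax":0,"ay":0,"az":0,"jaw":90},{"tx":-0.0033,"ty":0,"tz":0.0357,"ax":0,"ay":0,"az":0,"jaw":90},{"tx":0,"ty":0,"tz":0,"ax":0,"ay":-7.15,"az":0,"jaw":90}]' >/dev/null
for i in 1 2 3; do python3 -m creep '[{"tx":0,"ty":0,"tz":0,"ax":0,"ay":-7.15,"az":0,"jaw":90},{"tx":0,"ty":0,"tz":0,"ax":0,"ay":-7.15,"az":0,"jaw":90},{"tx":0,"ty":0,"tz":0,"ax":0,"ay":-7.15,"az":0,"jaw":90},{"tx":0,"ty":0,"tz":0,"ax":0,"ay":-7.15,"az":0,"jaw":90},{"tx":0,"ty":0,"tz":0,"ax":0,"ay":-7.15,"az":0,"jaw":90}]' >/dev/null; done
python3 go.py .470 .0815 .116 1.44
```

```text
t 3.18 pos [0.4709 0.0808 0.2308] rot [-1.5696e+00  3.0000e-04  1.4407e+00] F [-0.1  0.  -0.1] w 0.645
shift tool [0.0007 0.1148 0.0009] turn deg [-0.07  0.04 -0.02] shift in goal axes [0.0006 0.1148 0.001 ]
```

```bash
python3 -m creep '[{"tx":0,"ty":0.023,"tz":0,"ax":0,"ay":0,"az":0,"jaw":90},{"tx":0,"ty":0.023,"tz":0,"ax":0,"ay":0,"az":0,"jaw":90},{"tx":0,"ty":0.023,"tz":0,"ax":0,"ay":0,"az":0,"jaw":90},{"tx":0,"ty":0.023,"tz":0,"ax":0,"ay":0,"az":0,"jaw":90},{"tx":0,"ty":0.023,"tz":0,"ax":0,"ay":0,"az":0,"jaw":90}]'
python3 -m creep '[{"tx":0,"ty":0,"tz":0,"ax":0,"ay":0,"az":0,"jaw":255},{"tx":0,"ty":0,"tz":0,"ax":0,"ay":0,"az":0,"jaw":255},{"tx":0,"ty":0,"tz":0,"ax":0,"ay":0,"az":0,"jaw":255},{"tx":0,"ty":0,"tz":0,"ax":0,"ay":0,"az":0,"jaw":255},{"tx":0,"ty":0,"tz":0,"ax":0,"ay":0,"az":0,"jaw":255}]' 20
python3 -m creep '[{"tx":0,"ty":0,"tz":0,"ax":0,"ay":0,"az":0,"jaw":255},{"tx":0,"ty":0,"tz":0,"ax":0,"ay":0,"az":0,"jaw":255},{"tx":0,"ty":0,"tz":0,"ax":0,"ay":0,"az":0,"jaw":255}]'
```

```text
t: 3.6
tool_pos: [0.4708, 0.0807, 0.115]
tcp_rot: [-1.57, 0.0, 1.435]
wrist_force: [-0.6, 0.5, 0.6]
width: 0.647
t: 4.02
tool_pos: [0.472, 0.081, 0.1174]
tcp_rot: [-1.573, -0.001, 1.435]
wrist_force: [-1.3, 1.2, -2.3]
width: 0.206
t: 4.27
tool_pos: [0.472, 0.081, 0.1174]
tcp_rot: [-1.573, -0.001, 1.435]
wrist_force: [-0.5, 0.1, 3.7]
width: 0.196
```

```bash
python3 -m creep '[{"tx":0.0054,"ty":-0.001,"tz":-0.00015,"ax":0,"ay":3.1,"az":0,"jaw":255},{"tx":0.0054,"ty":-0.001,"tz":-0.00015,"ax":0,"ay":3.1,"az":0,"jaw":255},{"tx":0.0054,"ty":0,"tz":-0.00015,"ax":0,"ay":3.1,"az":0,"jaw":255},{"tx":0.0054,"ty":0,"tz":-0.00015,"ax":0,"ay":3.1,"az":0,"jaw":255},{"tx":0.0054,"ty":0,"tz":-0.00015,"ax":0,"ay":3.1,"az":0,"jaw":255}]'
python3 -m creep '[{"tx":0.0054,"ty":0,"tz":-0.00015,"ax":0,"ay":3.1,"az":0,"jaw":255},{"tx":0.0054,"ty":0,"tz":-0.00015,"ax":0,"ay":3.1,"az":0,"jaw":255},{"tx":0.0054,"ty":0,"tz":-0.00015,"ax":0,"ay":3.1,"az":0,"jaw":255},{"tx":0.0054,"ty":0,"tz":-0.00015,"ax":0,"ay":3.1,"az":0,"jaw":255},{"tx":0.0054,"ty":0,"tz":-0.00015,"ax":0,"ay":3.1,"az":0,"jaw":255}]'
```

```text
t: 4.68
tool_pos: [0.4785, 0.1065, 0.1175]
tcp_rot: [-1.571, 0.001, 1.161]
wrist_force: [2.0, -0.8, -5.8]
width: 0.196
t: 5.1
tool_pos: [0.4918, 0.1298, 0.1175]
tcp_rot: [-1.57, 0.002, 0.891]
wrist_force: [-1.1, -0.4, -4.2]
width: 0.203
```

```bash
python3 -m creep '[{"tx":0.0054,"ty":0.0005,"tz":-0.00015,"ax":0,"ay":3.1,"az":0,"jaw":255},{"tx":0.0054,"ty":0,"tz":-0.00015,"ax":0,"ay":3.1,"az":0,"jaw":255},{"tx":0.0054,"ty":0,"tz":-0.00015,"ax":0,"ay":3.1,"az":0,"jaw":255},{"tx":0.0054,"ty":0,"tz":-0.00015,"ax":0,"ay":3.1,"az":0,"jaw":255},{"tx":0.0054,"ty":0,"tz":-0.00015,"ax":0,"ay":3.1,"az":0,"jaw":255}]'
python3 -m creep '[{"tx":0.0054,"ty":0,"tz":-0.00015,"ax":0,"ay":3.1,"az":0,"jaw":255},{"tx":0.0054,"ty":0,"tz":-0.00015,"ax":0,"ay":3.1,"az":0,"jaw":255},{"tx":0.0054,"ty":0,"tz":-0.00015,"ax":0,"ay":3.1,"az":0,"jaw":255},{"tx":0.0040,"ty":0,"tz":-0.00015,"ax":0,"ay":2,"az":0,"jaw":255}]'
```

```text
t: 5.52
tool_pos: [0.5112, 0.1489, 0.1175]
tcp_rot: [-1.569, 0.001, 0.621]
wrist_force: [-2.1, 1.6, -1.2]
width: 0.201
t: 5.85
tool_pos: [0.5287, 0.1593, 0.1175]
tcp_rot: [-1.568, 0.002, 0.424]
wrist_force: [-3.5, 3.3, 0.6]
width: 0.199
```

```bash
python3 -m creep '[{"tx":0.004,"ty":0,"tz":-0.0001,"ax":0,"ay":2.3,"az":0,"jaw":255},{"tx":0.004,"ty":0,"tz":-0.0001,"ax":0,"ay":2.3,"az":0,"jaw":255},{"tx":0,"ty":0,"tz":0,"ax":0,"ay":0,"az":0,"jaw":255}]'
python3 - <<'E'
import numpy as np
from scipy.optimize import least_squares
from workcell import arm
p=np.array([(.472,.081),(.4785,.1065),(.4918,.1298),(.5112,.1489),(.5287,.1593),arm.sense()["tool_pos"][:2]])
s=least_squares(lambda q:np.hypot(*(p-q).T)-.1,[.57,.068]); print(s.x,s.fun)
d=p-s.x; print(np.arctan2(d[:,1],d[:,0]))
E
```

```text
t: 6.1
tool_pos: [0.5345, 0.1618, 0.1174]
tcp_rot: [-1.568, 0.005, 0.345]
wrist_force: [-7.1, 1.1, 3.0]
width: 0.198
[0.57115651 0.06879877] [-9.56245968e-05  3.30567096e-05  9.29899542e-05  5.49400143e-05
 -3.48625724e-05 -7.51059730e-05]
[3.01915788 2.75515869 2.48623151 2.21334267 2.0094414  1.94632942]
```

```bash
python3 -m creep '[{"tx":0,"ty":0,"tz":0,"ax":0,"ay":0,"az":0,"jaw":80},{"tx":0,"ty":0,"tz":0,"ax":0,"ay":0,"az":0,"jaw":80},{"tx":0,"ty":0,"tz":0,"ax":0,"ay":0,"az":0,"jaw":80},{"tx":0,"ty":0,"tz":0,"ax":0,"ay":0,"az":0,"jaw":80},{"tx":0,"ty":-0.015,"tz":0,"ax":0,"ay":0,"az":0,"jaw":80}]'
python3 -m creep '[{"tx":0,"ty":-0.025,"tz":0,"ax":0,"ay":0,"az":0,"jaw":0},{"tx":0,"ty":-0.025,"tz":0,"ax":0,"ay":0,"az":0,"jaw":0},{"tx":0,"ty":-0.025,"tz":0,"ax":0,"ay":0,"az":0,"jaw":0},{"tx":0,"ty":0,"tz":0,"ax":0,"ay":0,"az":0,"jaw":0}]'
python3 go.py .4988 .3574 .20 0.788
```

```text
t: 6.52
tool_pos: [0.5353, 0.1605, 0.1303]
tcp_rot: [-1.571, 0.005, 0.345]
wrist_force: [-0.2, -0.1, -0.1]
width: 0.682
t: 6.85
tool_pos: [0.5402, 0.162, 0.2138]
tcp_rot: [-1.571, -0.011, 0.345]
wrist_force: [1.0, 0.7, 0.5]
width: 1.002
t 6.85 pos [0.5402 0.162  0.2138] rot [-1.5715 -0.0106  0.3451] F [1.  0.7 0.5] w 1.002
shift tool [0.027  0.0139 0.1979] turn deg [  0.17 -25.37   0.59] shift in goal axes [0.1094 0.0138 0.1671]
```

```bash
python3 -m creep '[{"tx":0.0045,"ty":0,"tz":0.033,"ax":0,"ay":0,"az":0,"jaw":0},{"tx":0.0045,"ty":0,"tz":0.033,"ax":0,"ay":0,"az":0,"jaw":0},{"tx":0.0045,"ty":0,"tz":0.033,"ax":0,"ay":0,"az":0,"jaw":0},{"tx":0.0045,"ty":0,"tz":0.033,"ax":0,"ay":0,"az":0,"jaw":0},{"tx":0.0045,"ty":0,"tz":0.033,"ax":0,"ay":0,"az":0,"jaw":0}]' >/dev/null
python3 -m creep '[{"tx":0.0045,"ty":0,"tz":0.033,"ax":0,"ay":0,"az":0,"jaw":0},{"tx":0,"ty":0,"tz":0,"ax":0,"ay":-6.35,"az":0,"jaw":0},{"tx":0,"ty":0,"tz":0,"ax":0,"ay":-6.35,"az":0,"jaw":0},{"tx":0,"ty":0,"tz":0,"ax":0,"ay":-6.35,"az":0,"jaw":0},{"tx":0,"ty":0,"tz":0,"ax":0,"ay":-6.35,"az":0,"jaw":0}]' >/dev/null
python3 -m creep '[{"tx":0,"ty":0,"tz":0,"ax":0,"ay":0,"az":0,"jaw":0}]'
python3 go.py .4988 .3574 .016 0.788
python3 - <<'E'
from h import *
snap("side","1");t=snap("top","1")
cv2.imwrite("pics/t1.png",np.hstack([crop(t,243,175,80,100,5),crop(t,308,175,80,100,5)]))
E
```

```text
t: 7.77
tool_pos: [0.4953, 0.3568, 0.2073]
tcp_rot: [-1.571, 0.0, 0.791]
wrist_force: [-0.3, -0.8, -0.1]
width: 0.995
t 7.77 pos [0.4953 0.3568 0.2073] rot [-1.5708e+00  4.0000e-04  7.9070e-01] F [-0.3 -0.8 -0.1] w 0.995
shift tool [ 0.003   0.1913 -0.002 ] turn deg [ 0.    0.15 -0.02] shift in goal axes [ 0.0029  0.1913 -0.002 ]
```

View pics/t1.png

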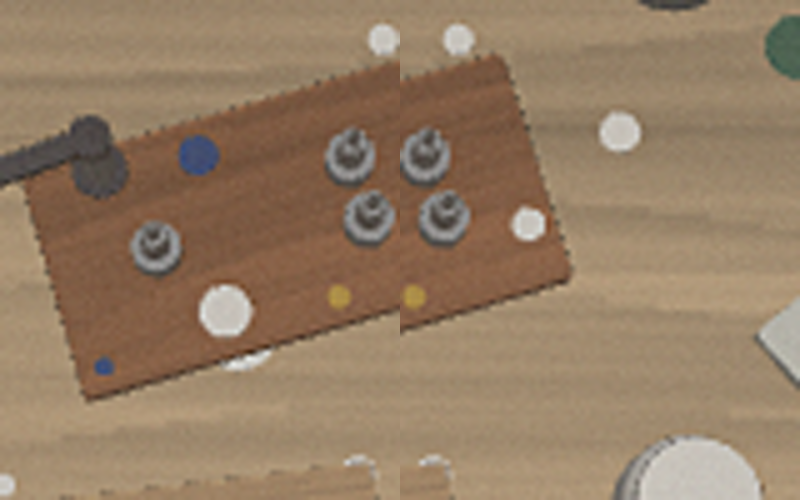

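The keeper is fully open, pointing away from the stand, and the posts are clear. Post ring centres in the crop are about (156,247), (351,154) and (369,216). I'll refit the stand from these.

```bash
python3 - <<'E'
from h import *
np.set_printoptions(precision=4,suppress=True)
t=load("top1.npz")
H=[(-.056,.017),(-.056,-.017),(.056,0)]
T=lambda u,v:np.array([243+u/5,175+v/5]); U=lambda u,v:np.array([308+(u-400)/5,175+v/5])
co=[(t,(-.115,.065,.014),U(570,277)),(t,(-.115,-.065,.014),U(500,56)),(t,(.115,-.065,.014),T(22,182)),(t,(.115,.065,.014),T(88,400))]
rg=[(t,H[0]+(.04,),T(369,216)),(t,H[1]+(.04,),T(351,154)),(t,H[2]+(.04,),T(156.5,247))]
tp=[(t,H[0]+(.104,),T(375,196)),(t,H[1]+(.104,),T(355,132)),(t,H[2]+(.104,),T(155,229))]
for n,o in(("co",co),("rg",rg),("tip",tp),("all",co+rg+tp)):
    q,r=fit(o,[.54,-.017,1.866]); c,s=np.cos(q[2]),np.sin(q[2])
    print(n,q,"pivot",q[0]+.073*c+.052*s,q[1]+.073*s-.052*c, "from robot pivot",.57116-.073*c-.052*s,.0688-.073*s+.052*c); print(r.T)
E
```

```text
co [ 0.541  -0.0161  1.8825] pivot 0.5681392487820134 0.06937980779323072 from robot pivot 0.5440550814075608 -0.016630225260719302
[[ 1.1148  0.0221 -0.8021 -0.1511]
 [ 0.4878 -0.7481 -1.0791  1.4617]]
rg [ 0.5432 -0.0161  1.8786] pivot 0.5705905308047783 0.06920976474304663 from robot pivot 0.5437212534773859 -0.016523591047656497
[[ 0.1533 -0.1351 -0.0182]
 [-0.0992  0.1509 -0.0496]]
tip [ 0.5423 -0.0166  1.8843] pivot 0.5692581259245326 0.06888532569232085 from robot pivot 0.544204249457297 -0.01667740937042704
[[ 0.2659  0.1147 -0.3988]
 [-0.1046  0.0106  0.088 ]]
all [ 0.5424 -0.0162  1.8806] pivot 0.5696354305910936 0.06913123935774561 from robot pivot 0.5438951372369504 -0.016579313996494902
[[ 1.1673  0.1614 -0.6952 -0.1332  0.2034 -0.1106  0.0407  0.13    0.0259
  -0.5591]
 [ 0.0815 -1.1677 -1.6554  0.8938  0.1499  0.4054  0.2862 -0.0496  0.051
  -0.0165]]
```

```bash
python3 -m creep '[{"tx":0.0006,"ty":0.035,"tz":-0.0004,"ax":0,"ay":0.15,"az":0,"jaw":0},{"tx":0.0006,"ty":0.035,"tz":-0.0004,"ax":0,"ay":0,"az":0,"jaw":0},{"tx":0.0006,"ty":0.035,"tz":-0.0004,"ax":0,"ay":0,"az":0,"jaw":0},{"tx":0.0006,"ty":0.035,"tz":-0.0004,"ax":0,"ay":0,"az":0,"jaw":0},{"tx":0.0006,"ty":0.02,"tz":-0.0004,"ax":0,"ay":0,"az":0,"jaw":0}]' >/dev/null
python3 -m creep '[{"tx":0,"ty":0.015,"tz":0,"ax":0,"ay":0,"az":0,"jaw":0},{"tx":0,"ty":0.010,"tz":0,"ax":0,"ay":0,"az":0,"jaw":0},{"tx":0,"ty":0,"tz":0,"ax":0,"ay":0,"az":0,"jaw":0}]'
```

```text
t: 8.53
tool_pos: [0.4974, 0.3562, 0.0201]
tcp_rot: [-1.57, 0.005, 0.784]
wrist_force: [-0.3, 0.4, 0.4]
width: 0.995
```

```bash
python3 -m creep '[{"tx":0,"ty":0,"tz":0,"ax":0,"ay":-0.2,"az":0,"jaw":40},{"tx":0,"ty":0,"tz":0,"ax":0,"ay":0,"az":0,"jaw":40},{"tx":0.0005,"ty":0,"tz":0,"ax":0,"ay":0,"az":0,"jaw":40}]'
python3 -m creep '[{"tx":0,"ty":0.003,"tz":0,"ax":0,"ay":0,"az":0,"jaw":40},{"tx":0,"ty":0.003,"tz":0,"ax":0,"ay":0,"az":0,"jaw":40},{"tx":0,"ty":0.003,"tz":0,"ax":0,"ay":0,"az":0,"jaw":40},{"tx":0,"ty":0.003,"tz":0,"ax":0,"ay":0,"az":0,"jaw":40},{"tx":0,"ty":0,"tz":0,"ax":0,"ay":0,"az":0,"jaw":40}]'
```

```text
t: 8.78
tool_pos: [0.5003, 0.3585, 0.0246]
tcp_rot: [-1.571, -0.003, 0.789]
wrist_force: [-0.4, 0.6, -0.9]
width: 0.844
t: 9.2
tool_pos: [0.4986, 0.3574, 0.0099]
tcp_rot: [-1.571, 0.002, 0.79]
wrist_force: [0.2, 0.2, -0.6]
width: 0.842
```

```bash
for z in 1 2 3; do python3 -m creep '[{"tx":0,"ty":0.002,"tz":0,"ax":0,"ay":0,"az":0,"jaw":40},{"tx":0,"ty":0.002,"tz":0,"ax":0,"ay":0,"az":0,"jaw":40},{"tx":0,"ty":0,"tz":0,"ax":0,"ay":0,"az":0,"jaw":40}]' | grep -E "pos|force"; done
```

```text
tool_pos: [0.499, 0.3576, 0.0063]
wrist_force: [0.4, -0.1, -0.2]
tool_pos: [0.499, 0.3576, 0.0023]
wrist_force: [0.2, -0.1, 0.1]
tool_pos: [0.4989, 0.3576, -0.0017]
wrist_force: [-0.9, 0.7, -0.7]
```

```bash
for z in 1 2; do python3 -m creep '[{"tx":0,"ty":0.002,"tz":0,"ax":0,"ay":0,"az":0,"jaw":40},{"tx":0,"ty":0,"tz":0,"ax":0,"ay":0,"az":0,"jaw":40}]' | grep -E "pos|force"; done
```

```text
tool_pos: [0.499, 0.3576, -0.0036]
wrist_force: [-0.8, -1.2, 0.0]
tool_pos: [0.4991, 0.3577, -0.0055]
wrist_force: [0.1, 0.8, -0.3]
```

```bash
python3 -m creep '[{"tx":0,"ty":-0.002,"tz":0,"ax":0,"ay":0,"az":0,"jaw":40},{"tx":0,"ty":0,"tz":0,"ax":0,"ay":0,"az":0,"jaw":255},{"tx":0,"ty":0,"tz":0,"ax":0,"ay":0,"az":0,"jaw":255},{"tx":0,"ty":0,"tz":0,"ax":0,"ay":0,"az":0,"jaw":255},{"tx":0,"ty":0,"tz":0,"ax":0,"ay":0,"az":0,"jaw":255}]' 40
python3 -m creep '[{"tx":0,"ty":0,"tz":0,"ax":0,"ay":0,"az":0,"jaw":255},{"tx":0,"ty":0,"tz":0,"ax":0,"ay":0,"az":0,"jaw":255}]'
```

```text
t: 10.7
tool_pos: [0.4997, 0.3581, -0.0025]
tcp_rot: [-1.571, -0.001, 0.79]
wrist_force: [-0.3, -1.1, 4.4]
width: 0.735
t: 10.87
tool_pos: [0.4997, 0.3581, -0.0025]
tcp_rot: [-1.571, -0.001, 0.79]
wrist_force: [0.0, -0.1, 5.1]
width: 0.735
```

```bash
python3 -m creep '[{"tx":0,"ty":-0.003,"tz":0,"ax":0,"ay":0,"az":0,"jaw":255},{"tx":0,"ty":-0.006,"tz":0,"ax":0,"ay":0,"az":0,"jaw":255},{"tx":0,"ty":-0.012,"tz":0,"ax":0,"ay":0,"az":0,"jaw":255},{"tx":0,"ty":-0.02,"tz":0,"ax":0,"ay":0,"az":0,"jaw":255},{"tx":0,"ty":-0.025,"tz":0,"ax":0,"ay":0,"az":0,"jaw":255}]' >/dev/null
python3 -m creep '[{"tx":0,"ty":-0.03,"tz":0,"ax":0,"ay":0,"az":0,"jaw":255},{"tx":0,"ty":-0.03,"tz":0,"ax":0,"ay":0,"az":0,"jaw":255},{"tx":0,"ty":-0.03,"tz":0,"ax":0,"ay":0,"az":0,"jaw":255},{"tx":0,"ty":-0.03,"tz":0,"ax":0,"ay":0,"az":0,"jaw":255},{"tx":0,"ty":-0.015,"tz":0,"ax":0,"ay":0,"az":0,"jaw":255}]'
python3 go.py .5435 -.0164 .20 0.306
```

```text
t: 11.7
tool_pos: [0.5004, 0.3586, 0.2032]
tcp_rot: [-1.572, -0.006, 0.79]
wrist_force: [-0.1, 1.1, -1.4]
width: 0.736
t 11.70 pos [0.5004 0.3586 0.2032] rot [-1.5719 -0.0065  0.7896] F [-0.1  1.1 -1.4] w 0.736
shift tool [-0.2359  0.002  -0.2946] turn deg [-0.03 27.71  0.38] shift in goal axes [-0.0719  0.0032 -0.3706]
```

```bash
python3 -m creep '[{"tx":0,"ty":0,"tz":0,"ax":0,"ay":5.54,"az":0,"jaw":255},{"tx":0,"ty":0,"tz":0,"ax":0,"ay":5.54,"az":0,"jaw":255},{"tx":0,"ty":0,"tz":0,"ax":0,"ay":5.54,"az":0,"jaw":255},{"tx":0,"ty":0,"tz":0,"ax":0,"ay":5.54,"az":0,"jaw":255},{"tx":0,"ty":0,"tz":0,"ax":0,"ay":5.54,"az":0,"jaw":255}]' >/dev/null
for i in 1 2; do python3 -m creep '[{"tx":-0.006,"ty":0,"tz":-0.031,"ax":0,"ay":0,"az":0,"jaw":255},{"tx":-0.006,"ty":0,"tz":-0.031,"ax":0,"ay":0,"az":0,"jaw":255},{"tx":-0.006,"ty":0,"tz":-0.031,"ax":0,"ay":0,"az":0,"jaw":255},{"tx":-0.006,"ty":0,"tz":-0.031,"ax":0,"ay":0,"az":0,"jaw":255},{"tx":-0.006,"ty":0,"tz":-0.031,"ax":0,"ay":0,"az":0,"jaw":255}]'; done
python3 -m creep '[{"tx":-0.006,"ty":0,"tz":-0.025,"ax":0,"ay":0,"az":0,"jaw":255},{"tx":-0.006,"ty":0,"tz":-0.018,"ax":0,"ay":0,"az":0,"jaw":255},{"tx":0,"ty":0,"tz":-0.012,"ax":0,"ay":0,"az":0,"jaw":255},{"tx":0,"ty":0,"tz":0,"ax":0,"ay":0,"az":0,"jaw":255},{"tx":0,"ty":0,"tz":0,"ax":0,"ay":0,"az":0,"jaw":255}]' >/dev/null
python3 go.py .5435 -.0164 .135 0.306
```

```text
t: 12.53
tool_pos: [0.517, 0.1996, 0.1985]
tcp_rot: [-1.571, -0.0, 0.307]
wrist_force: [1.0, 0.6, -1.6]
width: 0.732
t: 12.95
tool_pos: [0.5352, 0.0426, 0.1987]
tcp_rot: [-1.571, -0.001, 0.306]
wrist_force: [0.8, 0.1, -0.9]
width: 0.74
t 13.37 pos [ 0.5408 -0.0119  0.1981] rot [-1.5702e+00 -6.0000e-04  3.0520e-01] F [ 0.2  0.  -0.9] w 0.738
shift tool [ 0.0012  0.0631 -0.0051] turn deg [-0.03 -0.05  0.03] shift in goal axes [ 0.0012  0.0631 -0.0051]
```

```bash
python3 -m creep '[{"tx":0.0004,"ty":0.02,"tz":-0.0017,"ax":0,"ay":-0.05,"az":0,"jaw":255},{"tx":0.0004,"ty":0.02,"tz":-0.0017,"ax":0,"ay":0,"az":0,"jaw":255},{"tx":0.0004,"ty":0.02,"tz":-0.0017,"ax":0,"ay":0,"az":0,"jaw":255},{"tx":0,"ty":0.003,"tz":0,"ax":0,"ay":0,"az":0,"jaw":255},{"tx":0,"ty":0,"tz":0,"ax":0,"ay":0,"az":0,"jaw":255}]'
python3 - <<'E'
from h import *
s=snap("side","2");t=snap("top","2")
cv2.imwrite("pics/h2.png",np.hstack([crop(t,245,165,100,100,4),crop(s,240,150,100,100,4)]))
E
```

```text
t: 13.78
tool_pos: [0.5419, -0.015, 0.1335]
tcp_rot: [-1.569, 0.004, 0.309]
wrist_force: [0.8, 0.2, -1.1]
width: 0.739
```

View pics/h2.png

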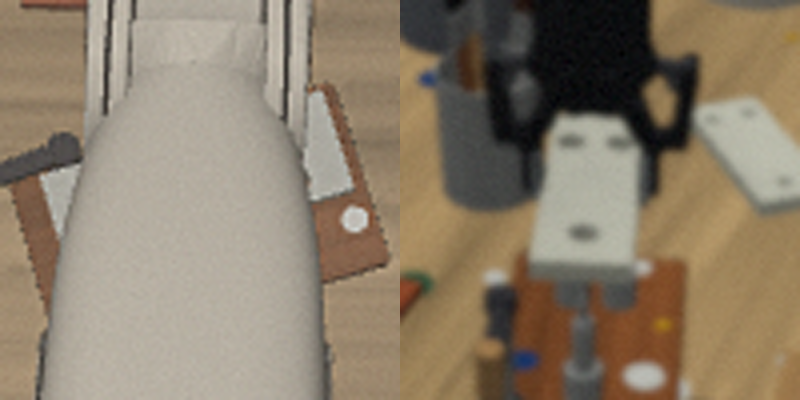

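```bash
python3 - <<'E'
from h import *
np.set_printoptions(precision=1,suppress=True)
t=load("top2.npz");s=load("side2.npz")
q=np.array([.5419,-.015]);a=1.8785;R=np.array([[np.cos(a),-np.sin(a)],[np.sin(a),np.cos(a)]])
L=np.array([(-90,32),(-90,-32),(90,-32),(90,32),(-56,17),(-56,-17),(56,0)])/1e3
P=np.c_[L@R.T+q,np.full(7,.150)]
print((proj(t,P)-[245,165])*4)
print((proj(s,P)-[240,150])*4+[400,0])
im=s["image"].astype(np.uint8)
E
```

```text
[[355.1 191.5]
 [322.9  92.8]
 [ 40.1 178. ]
 [ 70.  278. ]
 [294.  184.5]
 [277.1 131.9]
 [108.8 211.5]]
[[640.5 117.7]
 [549.8 113.9]
 [522.9 259.3]
 [626.6 264.4]
 [616.3 141.6]
 [567.  139.4]
 [578.9 231.1]]
```

```bash
python3 - <<'E'
from h import *
cv2.imwrite("pics/z2.png",np.hstack([crop(load("side1.npz"),265,190,50,75,8),crop(load("side2.npz"),265,160,50,75,8)]))
E
```

```text
(no output)
```

View pics/z2.png

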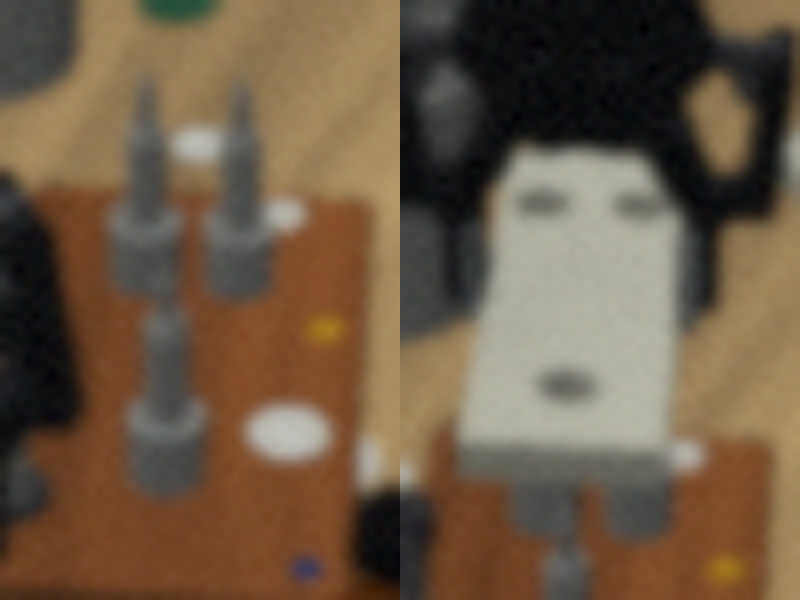

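The side crops show the board level and centred between the fingers. Its holes are at (143,203), (240,206) and (167,386), and the post ledge rings are at (147,212), (239,213) and (167,407). Now I'll compare both in the same camera.

```bash
python3 - <<'E'
from h import *
np.set_printoptions(precision=4,suppress=True)
s1=load("side1.npz");s2=load("side2.npz");t2=load("top2.npz")
H=[(-.056,.017),(-.056,-.017),(.056,0)]
A=lambda u,v:np.array([265+u/8,190+v/8]);B=lambda u,v:np.array([265+u/8,160+v/8])
tips=[(s1,H[0]+(.102,),A(241,76)),(s1,H[1]+(.102,),A(148,74))]
ring=[(s1,H[0]+(.04,),A(239,213)),(s1,H[1]+(.04,),A(147,212)),(s1,H[2]+(.04,),A(167,407)),(s1,H[2]+(.08,),A(165,315))]
print("stand side",*fit(tips+ring,[.54,-.017,1.87]))
for dz in(0,):
    hol=[(s2,H[0]+(.150,),B(240,206)),(s2,H[1]+(.150,),B(143,203)),(s2,H[2]+(.150,),B(167,386))]
    cor=[(s2,(.09,-.032,.15),B(60,443)),(s2,(.09,.032,.15),B(270,450))]
    print("board side",*fit(hol+cor,[.54,-.015,1.88])); print("holes only",*fit(hol,[.54,-.015,1.88]))
C=lambda u,v:np.array([245+u/4,165+v/4])
print("board top",*fit([(t2,(-.09,.032,.15),C(353,190)),(t2,(-.09,-.032,.15),C(325,90)),(t2,(.09,-.032,.15),C(42,175))],[.54,-.015,1.88]))
E
python3 go.py
```

```text
stand side [ 0.5398 -0.02    1.8676] [[ 0.2004 -0.1284]
 [-0.1953 -0.4977]
 [ 0.052   0.7285]
 [-0.1262  0.208 ]
 [-0.1391  0.1037]
 [ 0.2    -0.3425]]
board side [ 0.5381 -0.0145  1.8907] [[ 0.0553 -0.0619]
 [-0.1874 -0.1411]
 [ 0.4422 -0.0429]
 [-0.0101  0.0021]
 [-0.2781  0.2108]]
holes only [ 0.5384 -0.014   1.8794] [[ 0.1148  0.0547]
 [-0.123  -0.0967]
 [ 0.0071  0.0303]]
board top [ 0.5436 -0.0153  1.8732] [[ 0.6574 -0.0865]
 [-0.2664  0.206 ]
 [-0.3097 -0.1223]]
t 13.88 pos [ 0.5438 -0.0155  0.1358] rot [-1.5709e+00 -1.1000e-03  3.0850e-01] F [ 0.4  0.3 -0.8] w 0.736
```

```bash
python3 -m creep '[{"tx":-0.0006,"ty":0.006,"tz":-0.0008,"ax":0,"ay":0.1,"az":0,"jaw":255},{"tx":0,"ty":0.008,"tz":0,"ax":0,"ay":0,"az":0,"jaw":255},{"tx":0,"ty":0.008,"tz":0,"ax":0,"ay":0,"az":0,"jaw":255},{"tx":0,"ty":0.006,"tz":0,"ax":0,"ay":0,"az":0,"jaw":255},{"tx":0,"ty":0,"tz":0,"ax":0,"ay":0,"az":0,"jaw":255}]'
python3 -m creep '[{"tx":0,"ty":0.005,"tz":0,"ax":0,"ay":0,"az":0,"jaw":255},{"tx":0,"ty":0.005,"tz":0,"ax":0,"ay":0,"az":0,"jaw":255},{"tx":0,"ty":0.005,"tz":0,"ax":0,"ay":0,"az":0,"jaw":255},{"tx":0,"ty":0.005,"tz":0,"ax":0,"ay":0,"az":0,"jaw":255},{"tx":0,"ty":0,"tz":0,"ax":0,"ay":0,"az":0,"jaw":255}]'
python3 -m creep '[{"tx":0,"ty":0,"tz":0,"ax":0,"ay":0,"az":0,"jaw":255},{"tx":0,"ty":0,"tz":0,"ax":0,"ay":0,"az":0,"jaw":255}]' >/dev/null
python3 go.py .5435 -.0164 .0375 .306
```

```text
t: 14.3
tool_pos: [0.5416, -0.0174, 0.1049]
tcp_rot: [-1.57, 0.003, 0.305]
wrist_force: [-1.0, 0.1, -0.6]
width: 0.739
t: 14.72
tool_pos: [0.5421, -0.0174, 0.0855]
tcp_rot: [-1.57, 0.002, 0.305]
wrist_force: [0.4, -0.1, -0.9]
width: 0.736
t 14.88 pos [ 0.5431 -0.0174  0.0869] rot [-1.5708e+00 -2.0000e-04  3.0520e-01] F [ 0.3 -0.3 -1.7] w 0.736
shift tool [0.0007 0.0494 0.0008] turn deg [ 0.   -0.04  0.01] shift in goal axes [0.0007 0.0494 0.0008]
```

```bash
python3 -m creep '[{"tx":0.0007,"ty":0,"tz":0.0008,"ax":0,"ay":0,"az":0,"jaw":255},{"tx":0,"ty":0.003,"tz":0,"ax":0,"ay":0,"az":0,"jaw":255},{"tx":0,"ty":0.003,"tz":0,"ax":0,"ay":0,"az":0,"jaw":255},{"tx":0,"ty":0.003,"tz":0,"ax":0,"ay":0,"az":0,"jaw":255},{"tx":0,"ty":0,"tz":0,"ax":0,"ay":0,"az":0,"jaw":255}]' | grep -E "pos|force"
for i in 1 2; do python3 -m creep '[{"tx":0,"ty":0.002,"tz":0,"ax":0,"ay":0,"az":0,"jaw":255},{"tx":0,"ty":0.002,"tz":0,"ax":0,"ay":0,"az":0,"jaw":255},{"tx":0,"ty":0,"tz":0,"ax":0,"ay":0,"az":0,"jaw":255}]' | grep -E "pos|force"; done
```

```text
tool_pos: [0.5427, -0.0164, 0.077]
wrist_force: [0.7, -0.0, -0.2]
tool_pos: [0.543, -0.0164, 0.0733]
wrist_force: [-0.3, 0.1, -1.5]
tool_pos: [0.5431, -0.0164, 0.0694]
wrist_force: [-0.8, 1.0, -1.4]
```

Threaded past the bevels with no contact force. Lowering on.

```bash
for i in 1 2; do python3 -m creep '[{"tx":0,"ty":0.003,"tz":0,"ax":0,"ay":0,"az":0,"jaw":255},{"tx":0,"ty":0.003,"tz":0,"ax":0,"ay":0,"az":0,"jaw":255},{"tx":0,"ty":0.003,"tz":0,"ax":0,"ay":0,"az":0,"jaw":255},{"tx":0,"ty":0.003,"tz":0,"ax":0,"ay":0,"az":0,"jaw":255},{"tx":0,"ty":0,"tz":0,"ax":0,"ay":0,"az":0,"jaw":255}]' | grep -E "pos|force"; done
for i in 1 2 3 4; do python3 -m creep '[{"tx":0,"ty":0.001,"tz":0,"ax":0,"ay":0,"az":0,"jaw":255},{"tx":0,"ty":0.001,"tz":0,"ax":0,"ay":0,"az":0,"jaw":255},{"tx":0,"ty":0,"tz":0,"ax":0,"ay":0,"az":0,"jaw":255}]' | grep -E "pos|force"; done
```

```text
tool_pos: [0.5427, -0.0164, 0.0569]
wrist_force: [0.1, 0.6, -0.6]
tool_pos: [0.5428, -0.0164, 0.045]
wrist_force: [-0.6, -0.2, -0.8]
tool_pos: [0.5434, -0.0164, 0.0437]
wrist_force: [0.9, -0.4, -2.1]
tool_pos: [0.5433, -0.0164, 0.0417]
wrist_force: [-1.0, 0.0, -1.6]
tool_pos: [0.5432, -0.0164, 0.0396]
wrist_force: [-0.2, 0.3, -1.1]
tool_pos: [0.5432, -0.0164, 0.0376]
wrist_force: [0.5, 0.1, -0.8]
```

```bash
for i in 1 2 3; do python3 -m creep '[{"tx":0,"ty":0.0005,"tz":0,"ax":0,"ay":0,"az":0,"jaw":255},{"tx":0,"ty":0,"tz":0,"ax":0,"ay":0,"az":0,"jaw":255}]' | grep -E "pos|force"; done
```

```text
tool_pos: [0.5433, -0.0164, 0.0375]
wrist_force: [0.6, -0.1, -0.1]
tool_pos: [0.5433, -0.0164, 0.0374]
wrist_force: [-2.4, -0.5, 4.0]
tool_pos: [0.5433, -0.0164, 0.0374]
wrist_force: [-3.6, 0.2, 7.3]
```

```bash
python3 -m creep '[{"tx":0,"ty":-0.0005,"tz":0,"ax":0,"ay":0,"az":0,"jaw":255},{"tx":0,"ty":0,"tz":0,"ax":0,"ay":0,"az":0,"jaw":10},{"tx":0,"ty":0,"tz":0,"ax":0,"ay":0,"az":0,"jaw":10},{"tx":0,"ty":0,"tz":0,"ax":0,"ay":0,"az":0,"jaw":10},{"tx":0,"ty":0,"tz":0,"ax":0,"ay":0,"az":0,"jaw":10}]'
python3 -m creep '[{"tx":0,"ty":-0.006,"tz":0,"ax":0,"ay":0,"az":0,"jaw":10},{"tx":0,"ty":-0.015,"tz":0,"ax":0,"ay":0,"az":0,"jaw":10},{"tx":0,"ty":-0.03,"tz":0,"ax":0,"ay":0,"az":0,"jaw":10},{"tx":0,"ty":-0.035,"tz":0,"ax":0,"ay":0,"az":0,"jaw":10},{"tx":0,"ty":-0.035,"tz":0,"ax":0,"ay":0,"az":0,"jaw":10}]'
python3 -m creep '[{"tx":0,"ty":-0.035,"tz":0,"ax":0,"ay":0,"az":0,"jaw":10},{"tx":0,"ty":0,"tz":0,"ax":0,"ay":0,"az":0,"jaw":10},{"tx":0,"ty":0,"tz":0,"ax":0,"ay":0,"az":0,"jaw":10}]' >/dev/null
python3 go.py .5153 -.3222 .19 .7144
```

```text
t: 18.55
tool_pos: [0.5435, -0.0164, 0.0366]
tcp_rot: [-1.571, 0.0, 0.305]
wrist_force: [0.2, 0.1, 0.7]
width: 0.958
t: 18.97
tool_pos: [0.5426, -0.0164, 0.1588]
tcp_rot: [-1.57, 0.002, 0.305]
wrist_force: [1.4, -0.4, -0.4]
width: 0.967
t 19.22 pos [ 0.5453 -0.0165  0.196 ] rot [-1.573  -0.0064  0.3053] F [ 0.5  0.4 -0.2] w 0.961
shift tool [-0.1206  0.0059 -0.2825] turn deg [  0.2  -23.44   0.33] shift in goal axes [-0.223   0.006  -0.2113]
```

```bash
for i in 1 2; do python3 -m creep '[{"tx":-0.012,"ty":0,"tz":-0.0283,"ax":0,"ay":0,"az":0,"jaw":0},{"tx":-0.012,"ty":0,"tz":-0.0283,"ax":0,"ay":0,"az":0,"jaw":0},{"tx":-0.012,"ty":0,"tz":-0.0283,"ax":0,"ay":0,"az":0,"jaw":0},{"tx":-0.012,"ty":0,"tz":-0.0283,"ax":0,"ay":0,"az":0,"jaw":0},{"tx":-0.012,"ty":0,"tz":-0.0283,"ax":0,"ay":0,"az":0,"jaw":0}]' >/dev/null; done
python3 -m creep '[{"tx":0,"ty":0,"tz":0,"ax":0,"ay":-5.85,"az":0,"jaw":0},{"tx":0,"ty":0,"tz":0,"ax":0,"ay":-5.85,"az":0,"jaw":0},{"tx":0,"ty":0,"tz":0,"ax":0,"ay":-5.85,"az":0,"jaw":0},{"tx":0,"ty":0,"tz":0,"ax":0,"ay":-5.85,"az":0,"jaw":0},{"tx":0,"ty":0,"tz":0,"ax":0,"ay":0,"az":0,"jaw":0}]' >/dev/null
python3 -m creep '[{"tx":0,"ty":0,"tz":0,"ax":0,"ay":0,"az":0,"jaw":0},{"tx":0,"ty":0,"tz":0,"ax":0,"ay":0,"az":0,"jaw":0}]' >/dev/null
python3 go.py .5153 -.3222 .025 .7144
python3 - <<'E'
from h import *
s=snap("side","3");t=snap("top","3")
cv2.imwrite("pics/h3.png",np.hstack([crop(t,245,165,100,100,4),crop(s,255,180,80,80,5)]))
E
```

```text
t 20.63 pos [ 0.5136 -0.3221  0.1918] rot [-1.569e+00  6.000e-04  7.117e-01] F [ 0.2 -0.3  0.5] w 1.000
shift tool [ 0.0013  0.1668 -0.0015] turn deg [-0.1  -0.16 -0.03] shift in goal axes [ 0.0012  0.1668 -0.0012]
```

View pics/h3.png

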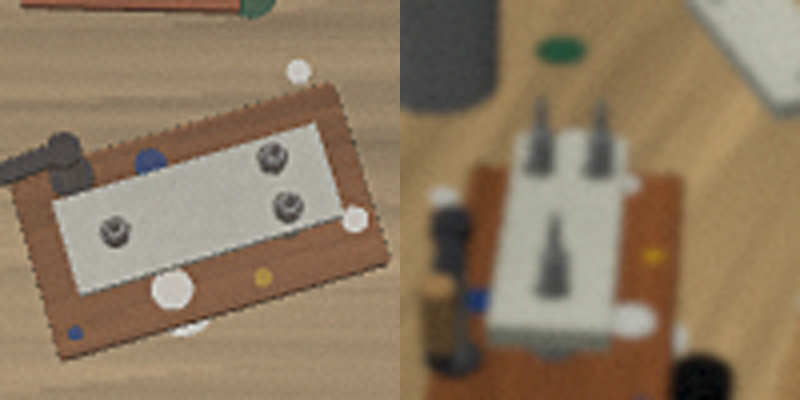

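The lower shelf sits flat on all three posts, and the keeper is clear. Next is the upper shelf.

```bash
python3 -m creep '[{"tx":0.0012,"ty":0.035,"tz":-0.0012,"ax":0,"ay":-0.15,"az":0,"jaw":20},{"tx":0,"ty":0.035,"tz":0,"ax":0,"ay":0,"az":0,"jaw":20},{"tx":0,"ty":0.035,"tz":0,"ax":0,"ay":0,"az":0,"jaw":20},{"tx":0,"ty":0.035,"tz":0,"ax":0,"ay":0,"az":0,"jaw":20},{"tx":0,"ty":0.02,"tz":0,"ax":0,"ay":0,"az":0,"jaw":20}]' >/dev/null
python3 -m creep '[{"tx":0,"ty":0.006,"tz":0,"ax":0,"ay":0,"az":0,"jaw":20},{"tx":0,"ty":0,"tz":0,"ax":0,"ay":0,"az":0,"jaw":20},{"tx":0,"ty":0,"tz":0,"ax":0,"ay":0,"az":0,"jaw":20},{"tx":0,"ty":0,"tz":0,"ax":0,"ay":0,"az":0,"jaw":20}]'
python3 go.py .5153 -.3222 -.0035 .7144
```

```text
t: 21.48
tool_pos: [0.5173, -0.3235, 0.0291]
tcp_rot: [-1.575, -0.001, 0.716]
wrist_force: [-0.2, 0.1, 0.7]
width: 0.918
t 21.48 pos [ 0.5173 -0.3235  0.0291] rot [-1.5747e+00 -1.2000e-03  7.1610e-01] F [-0.2  0.1  0.7] w 0.918
shift tool [-0.0007  0.0325  0.0024] turn deg [0.23 0.1  0.07] shift in goal axes [-0.0007  0.0326  0.0023]
```

```bash
python3 -m creep '[{"tx":0,"ty":0.004,"tz":0,"ax":0,"ay":0,"az":0,"jaw":20},{"tx":0,"ty":0.004,"tz":0,"ax":0,"ay":0,"az":0,"jaw":20},{"tx":0,"ty":0,"tz":0,"ax":0,"ay":0,"az":0,"jaw":20},{"tx":0,"ty":0,"tz":0,"ax":0,"ay":0,"az":0,"jaw":20},{"tx":0,"ty":0,"tz":0,"ax":0,"ay":0,"az":0,"jaw":20}]' >/dev/null
python3 go.py .5153 -.3222 -.0035 .7144
```

```text
t 21.90 pos [ 0.5157 -0.3226  0.019 ] rot [-1.5711e+00 -1.0000e-04  7.1630e-01] F [ 0.  -0.1 -0. ] w 0.924
shift tool [-0.0001  0.0225  0.0006] turn deg [0.01 0.11 0.  ] shift in goal axes [-0.0001  0.0225  0.0006]
```

```bash
for i in 1 2 3; do python3 -m creep '[{"tx":0,"ty":0.0025,"tz":0,"ax":0,"ay":0,"az":0,"jaw":20},{"tx":0,"ty":0.0025,"tz":0,"ax":0,"ay":0,"az":0,"jaw":20},{"tx":0,"ty":0.0025,"tz":0,"ax":0,"ay":0,"az":0,"jaw":20},{"tx":0,"ty":0,"tz":0,"ax":0,"ay":0,"az":0,"jaw":20}]' | grep -E "pos|force"; done
python3 -m creep '[{"tx":0,"ty":0,"tz":0,"ax":0,"ay":0,"az":0,"jaw":255},{"tx":0,"ty":0,"tz":0,"ax":0,"ay":0,"az":0,"jaw":255},{"tx":0,"ty":0,"tz":0,"ax":0,"ay":0,"az":0,"jaw":255},{"tx":0,"ty":0,"tz":0,"ax":0,"ay":0,"az":0,"jaw":255},{"tx":0,"ty":0,"tz":0,"ax":0,"ay":0,"az":0,"jaw":255}]' 40
python3 -m creep '[{"tx":0,"ty":0,"tz":0,"ax":0,"ay":0,"az":0,"jaw":255}]'
```

```text
tool_pos: [0.5152, -0.3222, 0.0105]
wrist_force: [0.3, 0.4, -0.6]
tool_pos: [0.5153, -0.3223, 0.003]
wrist_force: [-1.1, 0.8, -0.5]
tool_pos: [0.5153, -0.3223, -0.0044]
wrist_force: [0.2, 0.5, -0.7]
t: 23.32
tool_pos: [0.5159, -0.3227, -0.0035]
tcp_rot: [-1.571, -0.0, 0.716]
wrist_force: [0.7, 0.3, 1.7]
width: 0.732
t: 23.4
tool_pos: [0.5158, -0.3227, -0.0035]
tcp_rot: [-1.571, -0.0, 0.716]
wrist_force: [0.1, -0.8, 1.6]
width: 0.735
```

```bash
python3 -m creep '[{"tx":0,"ty":-0.003,"tz":0,"ax":0,"ay":0,"az":0,"jaw":255},{"tx":0,"ty":-0.006,"tz":0,"ax":0,"ay":0,"az":0,"jaw":255},{"tx":0,"ty":-0.012,"tz":0,"ax":0,"ay":0,"az":0,"jaw":255},{"tx":0,"ty":-0.02,"tz":0,"ax":0,"ay":0,"az":0,"jaw":255},{"tx":0,"ty":-0.025,"tz":0,"ax":0,"ay":0,"az":0,"jaw":255}]' >/dev/null
python3 -m creep '[{"tx":0,"ty":-0.03,"tz":0,"ax":0,"ay":0,"az":0,"jaw":255},{"tx":0,"ty":-0.03,"tz":0,"ax":0,"ay":0,"az":0,"jaw":255},{"tx":0,"ty":-0.03,"tz":0,"ax":0,"ay":0,"az":0,"jaw":255},{"tx":0,"ty":-0.03,"tz":0,"ax":0,"ay":0,"az":0,"jaw":255},{"tx":0,"ty":-0.015,"tz":0,"ax":0,"ay":0,"az":0,"jaw":255}]' >/dev/null
python3 -m creep '[{"tx":0,"ty":0,"tz":0,"ax":0,"ay":5.87,"az":0,"jaw":255},{"tx":0,"ty":0,"tz":0,"ax":0,"ay":5.87,"az":0,"jaw":255},{"tx":0,"ty":0,"tz":0,"ax":0,"ay":5.87,"az":0,"jaw":255},{"tx":0,"ty":0,"tz":0,"ax":0,"ay":5.87,"az":0,"jaw":255},{"tx":0,"ty":0,"tz":0,"ax":0,"ay":0,"az":0,"jaw":255}]'
python3 go.py .5435 -.0164 .18 0.306
python3 - <<'E'
from h import *
t=load("top0.npz")
print("brush pot top/brush pts",ray(t,np.array([[522,215],[540,185],[510,200]])*.7,.2).round(3),ray(t,np.array([[522,230]])*.7,.05).round(3))
E
```

```text
t: 24.65
tool_pos: [0.5156, -0.3225, 0.1985]
tcp_rot: [-1.572, -0.001, 0.305]
wrist_force: [0.3, -0.2, -0.7]
width: 0.734
t 24.65 pos [ 0.5156 -0.3225  0.1985] rot [-1.5716e+00 -7.0000e-04  3.0480e-01] F [ 0.3 -0.2 -0.7] w 0.734
shift tool [0.1185 0.0184 0.2836] turn deg [ 0.04 -0.07  0.04] shift in goal axes [0.1188 0.0185 0.2835]
brush pot top/brush pts [[ 0.681 -0.182  0.2  ]
 [ 0.733 -0.213  0.2  ]
 [ 0.707 -0.163  0.2  ]] [[ 0.697 -0.203  0.05 ]]
```

```bash
python3 -m creep '[{"tx":0.0085,"ty":0,"tz":0.02,"ax":0,"ay":0,"az":0,"jaw":255},{"tx":0.0125,"ty":0,"tz":0.03,"ax":0,"ay":0,"az":0,"jaw":255},{"tx":0.0125,"ty":0,"tz":0.03,"ax":0,"ay":0,"az":0,"jaw":255},{"tx":0.0125,"ty":0,"tz":0.03,"ax":0,"ay":0,"az":0,"jaw":255},{"tx":0.0125,"ty":0,"tz":0.03,"ax":0,"ay":0,"az":0,"jaw":255}]' >/dev/null
python3 -m creep '[{"tx":0.0125,"ty":0,"tz":0.03,"ax":0,"ay":0,"az":0,"jaw":255},{"tx":0.0125,"ty":0,"tz":0.03,"ax":0,"ay":0,"az":0,"jaw":255},{"tx":0.0125,"ty":0,"tz":0.03,"ax":0,"ay":0,"az":0,"jaw":255},{"tx":0.0125,"ty":0,"tz":0.03,"ax":0,"ay":0,"az":0,"jaw":255},{"tx":0.008,"ty":0.01,"tz":0.018,"ax":0,"ay":0,"az":0,"jaw":255}]' >/dev/null
python3 -m creep '[{"tx":0.002,"ty":0.015,"tz":0.0055,"ax":0,"ay":0,"az":0,"jaw":255},{"tx":0,"ty":0.015,"tz":0,"ax":0,"ay":0,"az":0,"jaw":255},{"tx":0,"ty":0.01,"tz":0,"ax":0,"ay":0,"az":0,"jaw":255},{"tx":0,"ty":0,"tz":0,"ax":0,"ay":0,"az":0,"jaw":255},{"tx":0,"ty":0,"tz":0,"ax":0,"ay":0,"az":0,"jaw":255}]' >/dev/null
python3 -m creep '[{"tx":0,"ty":0,"tz":0,"ax":0,"ay":0,"az":0,"jaw":255},{"tx":0,"ty":0,"tz":0,"ax":0,"ay":0,"az":0,"jaw":255},{"tx":0,"ty":0,"tz":0,"ax":0,"ay":0,"az":0,"jaw":255},{"tx":0,"ty":0,"tz":0,"ax":0,"ay":0,"az":0,"jaw":255}]' >/dev/null
python3 go.py .5435 -.0164 .13 0.306
python3 - <<'E'
from h import *
t=snap("top","4");s=snap("side","4")
cv2.imwrite("pics/h4.png",np.hstack([crop(t,245,165,100,100,4),crop(s,265,160,50,50,8)]))
E
python3 go.py
```

```text
t 26.23 pos [ 0.5435 -0.0168  0.148 ] rot [-1.5712e+00 -1.3000e-03  3.0610e-01] F [-0.6 -0.4 -0.9] w 0.740
shift tool [0.0001 0.018  0.0004] turn deg [0.02 0.01 0.07] shift in goal axes [0.0001 0.018  0.0004]
t 26.33 pos [ 0.5433 -0.0167  0.1477] rot [-1.571e+00 -7.000e-04  3.063e-01] F [ 0.4 -1.  -1.4] w 0.737
```

View pics/h4.png

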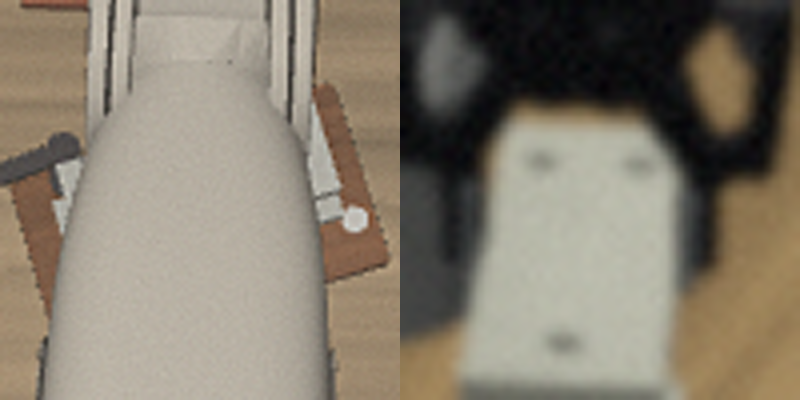

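```bash
python3 - <<'E'
from h import *
np.set_printoptions(precision=4,suppress=True)
t=load("top4.npz");s=load("side4.npz");t3=load("top3.npz")
H=[(-.056,.017),(-.056,-.017),(.056,0)]
B=lambda u,v:np.array([265+u/8,160+v/8]);C=lambda u,v:np.array([245+u/4,165+v/4])
z=.1653
hol=[(s,H[0]+(z,),B(240,165)),(s,H[1]+(z,),B(143,160)),(s,H[2]+(z,),B(165,343))]
print("side holes",*fit(hol,[.54,-.015,1.88]))
q=np.array([.5434,-.0167]);a=1.877;R=np.array([[np.cos(a),-np.sin(a)],[np.sin(a),np.cos(a)]])
L=np.array([(-80,32),(-80,-32),(80,-32)])/1e3
print("pred top",(proj(t,np.c_[L@R.T+q,np.full(3,z)])-[245,165])*4)
# seated lower board + posts(upper ledge 15mm discs z=.08 & tips) in top3
print("lower seated",*fit([(t3,(-.09,.032,.054),C(344,215)),(t3,(-.09,-.032,.054),C(316,122)),(t3,(.09,-.032,.054),C(52,200)),(t3,(.09,.032,.054),C(80,294))],[.54,-.015,1.88]))
cv2.imwrite("pics/z4.png",np.hstack([crop(t,248,195,40,50,10),crop(t,310,180,40,50,10)]))
E
```

```text
side holes [ 0.5395 -0.0156  1.8739] [[ 0.1561  0.0129]
 [-0.1521  0.0856]
 [-0.0039 -0.0895]]
pred top [[343.8989 189.6727]
 [311.539   89.7623]
 [ 57.144  165.9605]]
lower seated [ 0.5443 -0.0158  1.8728] [[ 0.2839 -0.0946]
 [-0.0682  0.08  ]
 [-0.0245  0.0798]
 [-0.1836 -0.0678]]
```

View pics/z4.png

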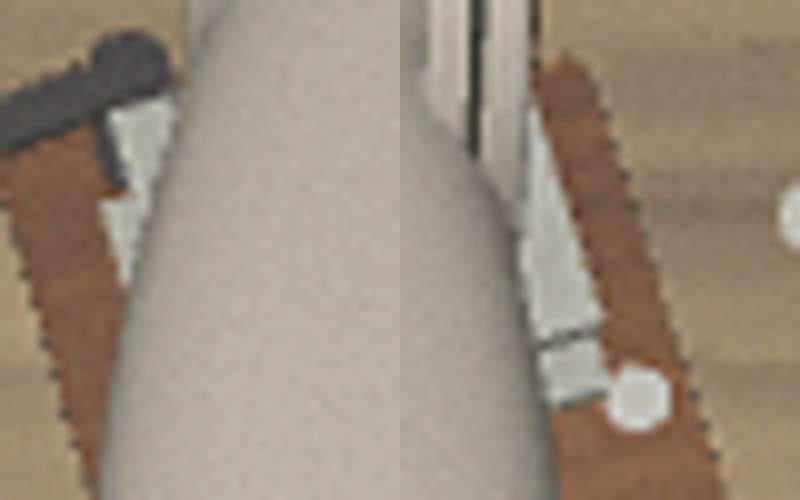

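Predicted and observed corners agree within about 1 mm (pred (57,166), obs (56,165); pred (344,190), obs (341,189)). Lowering the upper shelf.

```bash
python3 -m creep '[{"tx":0,"ty":0.006,"tz":-0.0002,"ax":0,"ay":0,"az":0,"jaw":255},{"tx":0,"ty":0.01,"tz":0,"ax":0,"ay":0,"az":0,"jaw":255},{"tx":0,"ty":0.01,"tz":0,"ax":0,"ay":0,"az":0,"jaw":255},{"tx":0,"ty":0.01,"tz":0,"ax":0,"ay":0,"az":0,"jaw":255},{"tx":0,"ty":0.006,"tz":0,"ax":0,"ay":0,"az":0,"jaw":255}]' >/dev/null
python3 -m creep '[{"tx":0,"ty":0,"tz":0,"ax":0,"ay":0,"az":0,"jaw":255},{"tx":0,"ty":0,"tz":0,"ax":0,"ay":0,"az":0,"jaw":255},{"tx":0,"ty":0,"tz":0,"ax":0,"ay":0,"az":0,"jaw":255},{"tx":0,"ty":0,"tz":0,"ax":0,"ay":0,"az":0,"jaw":255}]' >/dev/null
python3 go.py .5437 -.0169 .0765 .306
```

```text
t 27.08 pos [ 0.5437 -0.0167  0.1058] rot [-1.5712e+00 -1.1000e-03  3.0660e-01] F [-0.5  0.1 -0.8] w 0.738
shift tool [-0.0001  0.0293 -0.0002] turn deg [0.02 0.03 0.06] shift in goal axes [-0.      0.0293 -0.0002]
```

```bash
for i in 1 2 3 4 5 6; do python3 -m creep '[{"tx":0,"ty":0.002,"tz":0,"ax":0,"ay":0,"az":0,"jaw":255},{"tx":0,"ty":0.002,"tz":0,"ax":0,"ay":0,"az":0,"jaw":255},{"tx":0,"ty":0,"tz":0,"ax":0,"ay":0,"az":0,"jaw":255}]' | grep -E "pos|force"; done
```

```text
tool_pos: [0.543, -0.0167, 0.1011]
wrist_force: [-0.1, 0.3, -0.9]
tool_pos: [0.5428, -0.0166, 0.0968]
wrist_force: [-0.3, 0.5, -1.1]
tool_pos: [0.5429, -0.0167, 0.0928]
wrist_force: [-0.3, -0.5, -0.6]
tool_pos: [0.5428, -0.0167, 0.0888]
wrist_force: [-0.2, 0.6, -0.1]
tool_pos: [0.5429, -0.0167, 0.0848]
wrist_force: [-0.0, -0.2, -0.8]
tool_pos: [0.5428, -0.0167, 0.0808]
wrist_force: [-0.3, 0.4, -0.9]
```

Threaded without contact; now the last 4 mm.

```bash
python3 -m creep '[{"tx":0,"ty":0.001,"tz":0,"ax":0,"ay":0,"az":0,"jaw":255},{"tx":0,"ty":0.001,"tz":0,"ax":0,"ay":0,"az":0,"jaw":255},{"tx":0,"ty":0.001,"tz":0,"ax":0,"ay":0,"az":0,"jaw":255},{"tx":0,"ty":0,"tz":0,"ax":0,"ay":0,"az":0,"jaw":255}]' | grep -E "pos|force"
for i in 1 2 3 4 5; do python3 -m creep '[{"tx":0,"ty":0.0005,"tz":0,"ax":0,"ay":0,"az":0,"jaw":255},{"tx":0,"ty":0,"tz":0,"ax":0,"ay":0,"az":0,"jaw":255}]' | grep -E "pos|force"; done
```

```text
tool_pos: [0.543, -0.0167, 0.0781]
wrist_force: [-0.2, 0.2, -1.6]
tool_pos: [0.5431, -0.0167, 0.0777]
wrist_force: [-0.2, -0.8, -0.1]
tool_pos: [0.5432, -0.0167, 0.0773]
wrist_force: [-0.2, 0.2, -1.6]
tool_pos: [0.5431, -0.0167, 0.0767]
wrist_force: [-0.4, 0.3, -0.6]
tool_pos: [0.5432, -0.0167, 0.0765]
wrist_force: [-0.7, 0.3, 0.7]
tool_pos: [0.5432, -0.0167, 0.0764]
wrist_force: [-1.8, -0.2, 4.3]
```

```bash
python3 -m creep '[{"tx":0,"ty":-0.0003,"tz":0,"ax":0,"ay":0,"az":0,"jaw":255},{"tx":0,"ty":0,"tz":0,"ax":0,"ay":0,"az":0,"jaw":10},{"tx":0,"ty":0,"tz":0,"ax":0,"ay":0,"az":0,"jaw":10},{"tx":0,"ty":0,"tz":0,"ax":0,"ay":0,"az":0,"jaw":10},{"tx":0,"ty":0,"tz":0,"ax":0,"ay":0,"az":0,"jaw":10}]'
python3 -m creep '[{"tx":0,"ty":-0.006,"tz":0,"ax":0,"ay":0,"az":0,"jaw":10},{"tx":0,"ty":-0.015,"tz":0,"ax":0,"ay":0,"az":0,"jaw":10},{"tx":0,"ty":-0.03,"tz":0,"ax":0,"ay":0,"az":0,"jaw":10},{"tx":0,"ty":-0.035,"tz":0,"ax":0,"ay":0,"az":0,"jaw":10},{"tx":0,"ty":-0.035,"tz":0,"ax":0,"ay":0,"az":0,"jaw":80}]'
python3 go.py .535 .1615 .2 0.345
python3 -c "
from workcell import arm;print(arm.sense()['joint_positions'])"
```

```text
t: 30.17
tool_pos: [0.5432, -0.0167, 0.0759]
tcp_rot: [-1.571, 0.0, 0.307]
wrist_force: [-0.5, -0.6, 0.9]
width: 0.957
t: 30.58
tool_pos: [0.5424, -0.0166, 0.1982]
tcp_rot: [-1.57, 0.002, 0.307]
wrist_force: [1.1, -0.4, 0.7]
width: 0.841
t 30.58 pos [ 0.5424 -0.0166  0.1982] rot [-1.5703  0.0016  0.3065] F [ 1.1 -0.4  0.7] w 0.841
shift tool [ 0.0467 -0.0018  0.1721] turn deg [-0.03 -2.2  -0.09] shift in goal axes [ 0.0532 -0.0018  0.1702]
[-3.06690652e-02  3.42136374e-01  5.72953278e-02  1.28764785e+00
 -2.10792502e-05  1.23360718e+00]
```

```bash
python3 -m creep '[{"tx":0.0078,"ty":0,"tz":0.0287,"ax":0,"ay":0,"az":0,"jaw":80},{"tx":0.0078,"ty":0,"tz":0.0287,"ax":0,"ay":0,"az":0,"jaw":80},{"tx":0.0078,"ty":0,"tz":0.0287,"ax":0,"ay":0,"az":0,"jaw":80},{"tx":0.0078,"ty":0,"tz":0.0287,"ax":0,"ay":0,"az":0,"jaw":80},{"tx":0.0078,"ty":0,"tz":0.0287,"ax":0,"ay":0,"az":0,"jaw":80}]' >/dev/null
python3 -m creep '[{"tx":0.0078,"ty":0,"tz":0.0287,"ax":0,"ay":-2.2,"az":0,"jaw":80},{"tx":0,"ty":0,"tz":0,"ax":0,"ay":0,"az":0,"jaw":80},{"tx":0,"ty":0,"tz":0,"ax":0,"ay":0,"az":0,"jaw":80},{"tx":0,"ty":0,"tz":0,"ax":0,"ay":0,"az":0,"jaw":80},{"tx":0,"ty":0,"tz":0,"ax":0,"ay":0,"az":0,"jaw":80}]' >/dev/null
python3 go.py .535 .1615 .1175 0.345
python3 - <<'E'
from h import *
t=snap("top","5");s=snap("side","5")
cv2.imwrite("pics/h5.png",np.hstack([crop(t,245,165,100,100,4),crop(s,255,175,80,80,5)]))
E
```

```text
t 31.42 pos [0.5359 0.1606 0.1972] rot [-1.5711e+00  2.0000e-04  3.4350e-01] F [-0.2 -0.1  0.2] w 0.688
shift tool [-0.0005  0.0797  0.0011] turn deg [ 0.02 -0.09 -0.01] shift in goal axes [-0.0005  0.0797  0.0011]
```

View pics/h5.png

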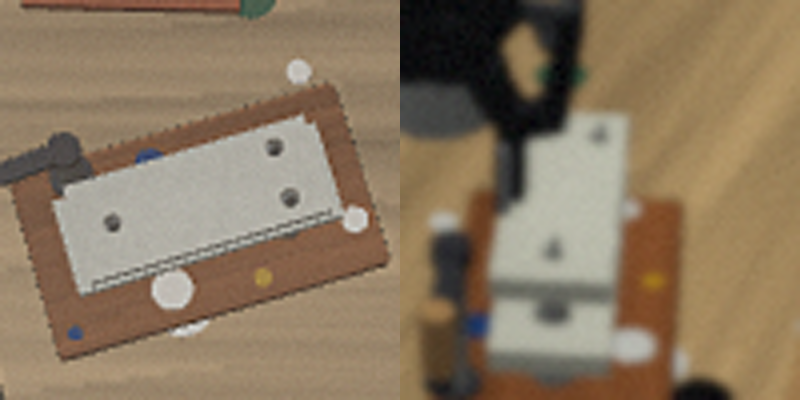

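Both shelves are seated and level. Next I'll grip the knob and bring the keeper home.

```bash
python3 -m creep '[{"tx":-0.0005,"ty":0.02,"tz":0.0011,"ax":0,"ay":0,"az":0,"jaw":80},{"tx":0,"ty":0.02,"tz":0,"ax":0,"ay":0,"az":0,"jaw":80},{"tx":0,"ty":0.02,"tz":0,"ax":0,"ay":0,"az":0,"jaw":80},{"tx":0,"ty":0.019,"tz":0,"ax":0,"ay":0,"az":0,"jaw":80},{"tx":0,"ty":0,"tz":0,"ax":0,"ay":0,"az":0,"jaw":80}]'
python3 -m creep '[{"tx":0,"ty":0,"tz":0,"ax":0,"ay":0,"az":0,"jaw":255},{"tx":0,"ty":0,"tz":0,"ax":0,"ay":0,"az":0,"jaw":255},{"tx":0,"ty":0,"tz":0,"ax":0,"ay":0,"az":0,"jaw":255},{"tx":0,"ty":0,"tz":0,"ax":0,"ay":0,"az":0,"jaw":255},{"tx":0,"ty":0,"tz":0,"ax":0,"ay":0,"az":0,"jaw":255}]' 20
python3 -m creep '[{"tx":0,"ty":0,"tz":0,"ax":0,"ay":0,"az":0,"jaw":255},{"tx":0,"ty":0,"tz":0,"ax":0,"ay":0,"az":0,"jaw":255},{"tx":0,"ty":0,"tz":0,"ax":0,"ay":0,"az":0,"jaw":255}]'
```

```text
t: 31.93
tool_pos: [0.5323, 0.1605, 0.1142]
tcp_rot: [-1.57, 0.008, 0.343]
wrist_force: [-0.1, 0.0, -0.7]
width: 0.686
t: 32.35
tool_pos: [0.5345, 0.1619, 0.1199]
tcp_rot: [-1.571, 0.0, 0.345]
wrist_force: [-3.8, -2.6, 5.1]
width: 0.202
t: 32.6
tool_pos: [0.5345, 0.1619, 0.1198]
tcp_rot: [-1.572, 0.0, 0.345]
wrist_force: [-3.8, -3.1, 4.6]
width: 0.196
```

```bash
for i in 1 2 3 4; do python3 -m creep '[{"tx":-0.0054,"ty":0,"tz":-0.00015,"ax":0,"ay":-3.1,"az":0,"jaw":255},{"tx":-0.0054,"ty":0,"tz":-0.00015,"ax":0,"ay":-3.1,"az":0,"jaw":255},{"tx":-0.0054,"ty":0,"tz":-0.00015,"ax":0,"ay":-3.1,"az":0,"jaw":255},{"tx":-0.0054,"ty":0,"tz":-0.00015,"ax":0,"ay":-3.1,"az":0,"jaw":255},{"tx":-0.0054,"ty":0,"tz":-0.00015,"ax":0,"ay":-3.1,"az":0,"jaw":255}]' | grep -E "pos|force|width"; done
python3 go.py
python3 -c "
import numpy as np
from workcell import arm
p=arm.sense()['tool_pos'][:2]-[.57116,.0688];a=np.arctan2(p[1],p[0]);print('r',np.hypot(*p),'keeper angle',1.877+np.pi/2-a)"
```

```text
tool_pos: [0.5122, 0.1497, 0.1199]
wrist_force: [0.1, -0.7, 2.3]
width: 0.203
tool_pos: [0.4928, 0.1312, 0.1199]
wrist_force: [1.4, -1.8, 2.5]
width: 0.2
tool_pos: [0.4791, 0.1082, 0.1199]
wrist_force: [1.4, -1.6, 1.4]
width: 0.202
tool_pos: [0.4721, 0.0823, 0.1199]
wrist_force: [2.6, -0.7, 1.2]
width: 0.203
t 34.27 pos [0.4721 0.0823 0.1199] rot [-1.5761e+00 -4.0000e-04  1.4288e+00] F [ 2.6 -0.7  1.2] w 0.203
r 0.09999102928344786 keeper angle 0.4418379642698289
```

```bash
python3 -m creep '[{"tx":-0.0054,"ty":0,"tz":-0.00015,"ax":0,"ay":-3.1,"az":0,"jaw":255},{"tx":-0.0054,"ty":0,"tz":-0.00015,"ax":0,"ay":-3.1,"az":0,"jaw":255},{"tx":-0.0054,"ty":0,"tz":-0.00015,"ax":0,"ay":-3.1,"az":0,"jaw":255},{"tx":-0.0054,"ty":0,"tz":-0.00015,"ax":0,"ay":-3.1,"az":0,"jaw":255},{"tx":-0.0054,"ty":0,"tz":-0.00015,"ax":0,"ay":-3.1,"az":0,"jaw":255}]' | grep -E "pos|force"
python3 -m creep '[{"tx":-0.0054,"ty":0,"tz":-0.00015,"ax":0,"ay":-3.1,"az":0,"jaw":255},{"tx":-0.0054,"ty":0,"tz":-0.00015,"ax":0,"ay":-3.1,"az":0,"jaw":255},{"tx":0,"ty":0,"tz":0,"ax":0,"ay":0,"az":0,"jaw":255}]' | grep -E "pos|force"
for i in 1 2 3 4; do python3 -m creep '[{"tx":-0.0015,"ty":0,"tz":0,"ax":0,"ay":-0.8,"az":0,"jaw":255},{"tx":-0.0005,"ty":0,"tz":0,"ax":0,"ay":0,"az":0,"jaw":255},{"tx":0,"ty":0,"tz":0,"ax":0,"ay":0,"az":0,"jaw":255}]' | grep -E "pos|force"; done
python3 -c "
import numpy as np
from workcell import arm
p=arm.sense()['tool_pos'][:2]-[.57116,.0688];a=np.arctan2(p[1],p[0]);print('r',np.hypot(*p),'keeper angle',1.877+np.pi/2-a)"
```

```text
tool_pos: [0.4722, 0.0555, 0.1199]
wrist_force: [3.0, 0.3, -0.4]
tool_pos: [0.4744, 0.0445, 0.1199]
wrist_force: [2.8, -0.4, 1.5]
tool_pos: [0.4746, 0.0436, 0.1198]
wrist_force: [4.0, 0.0, 6.5]
tool_pos: [0.4751, 0.0419, 0.1198]
wrist_force: [4.0, 1.1, 5.7]
tool_pos: [0.4756, 0.0402, 0.1198]
wrist_force: [4.6, 1.3, 5.3]
tool_pos: [0.4757, 0.0398, 0.1198]
wrist_force: [3.0, 5.4, 6.7]
r 0.0997782021197261 keeper angle 6.294956498519709
```

```bash
for i in 1 2; do python3 -m creep '[{"tx":-0.0015,"ty":0,"tz":0,"ax":0,"ay":0,"az":0,"jaw":255},{"tx":0,"ty":0,"tz":0,"ax":0,"ay":0,"az":0,"jaw":255}]' | grep -E "pos|force"; done
```

```text
tool_pos: [0.4758, 0.0398, 0.1198]
wrist_force: [2.9, 10.0, 6.9]
tool_pos: [0.4758, 0.0398, 0.1197]
wrist_force: [1.3, 13.6, 8.0]
```

```bash
python3 -m creep '[{"tx":0.002,"ty":0,"tz":0,"ax":0,"ay":0,"az":0,"jaw":255},{"tx":0,"ty":0,"tz":0,"ax":0,"ay":0,"az":0,"jaw":80},{"tx":0,"ty":0,"tz":0,"ax":0,"ay":0,"az":0,"jaw":80},{"tx":0,"ty":0,"tz":0,"ax":0,"ay":0,"az":0,"jaw":80},{"tx":0,"ty":0,"tz":0,"ax":0,"ay":0,"az":0,"jaw":80}]'
python3 -m creep '[{"tx":0,"ty":-0.01,"tz":0,"ax":0,"ay":0,"az":0,"jaw":80},{"tx":0,"ty":-0.02,"tz":0,"ax":0,"ay":0,"az":0,"jaw":80},{"tx":0,"ty":-0.03,"tz":0,"ax":0,"ay":0,"az":0,"jaw":80},{"tx":0,"ty":-0.03,"tz":0,"ax":0,"ay":0,"az":0,"jaw":80},{"tx":0,"ty":-0.01,"tz":0,"ax":0,"ay":0,"az":0,"jaw":80}]'
python3 go.py .33 .05 .22 1.85
```

```text
t: 36.68
tool_pos: [0.4729, 0.0364, 0.1174]
tcp_rot: [-1.568, -0.0, 1.861]
wrist_force: [0.3, 1.4, -0.2]
width: 0.688
t: 37.1
tool_pos: [0.4755, 0.0363, 0.2218]
tcp_rot: [-1.575, 0.001, 1.861]
wrist_force: [0.9, 0.7, 0.1]
width: 0.685
t 37.10 pos [0.4755 0.0363 0.2218] rot [-1.5754e+00  1.1000e-03  1.8609e+00] F [0.9 0.7 0.1] w 0.685
shift tool [0.0547 0.0012 0.1355] turn deg [ 0.27  0.63 -0.06] shift in goal axes [0.0532 0.0018 0.1361]
```

```bash
python3 -m creep '[{"tx":0.0135,"ty":0,"tz":0.034,"ax":0,"ay":0,"az":0,"jaw":80},{"tx":0.0135,"ty":0,"tz":0.034,"ax":0,"ay":0,"az":0,"jaw":80},{"tx":0.0135,"ty":0,"tz":0.034,"ax":0,"ay":0,"az":0,"jaw":80},{"tx":0.0135,"ty":0,"tz":0.034,"ax":0,"ay":0,"az":0,"jaw":80},{"tx":0,"ty":0,"tz":0,"ax":0,"ay":0,"az":0,"jaw":80}]'
python3 -m creep '[{"tx":0,"ty":0,"tz":0,"ax":0,"ay":0,"az":0,"jaw":80},{"tx":0,"ty":0,"tz":0,"ax":0,"ay":0,"az":0,"jaw":80},{"tx":0,"ty":0,"tz":0,"ax":0,"ay":0,"az":0,"jaw":80},{"tx":0,"ty":0,"tz":0,"ax":0,"ay":0,"az":0,"jaw":80}]'
python3 - <<'E'
from h import *
t=snap("top","6");s=snap("side","6")
cv2.imwrite("pics/end.png",np.hstack([crop(t,190,130,200,200,2),crop(s,215,160,133,133,3)[:400]]))
d=cv2.absdiff(load("top0.npz")["image"],t["image"]).max(2)
print([cv2.boundingRect(c) for c in cv2.findContours(cv2.morphologyEx((d>50).astype(np.uint8),2,np.ones((3,3))),0,2)[0]])
E
```

```text
t: 37.52
tool_pos: [0.3205, 0.0487, 0.2167]
tcp_rot: [-1.563, -0.002, 1.862]
wrist_force: [-0.1, 0.3, -0.2]
width: 0.689
t: 37.85
tool_pos: [0.3293, 0.0492, 0.2181]
tcp_rot: [-1.571, 0.0, 1.861]
wrist_force: [-0.9, -0.4, 0.4]
width: 0.686Traceback (most recent call last):
  File "<stdin>", line 3, in <module>
    return _nx.concatenate(arrs, 1, dtype=dtype, casting=casting)
           ~~~~~~~~~~~~~~~^^^^^^^^^^^^^^^^^^^^^^^^^^^^^^^^^^^^^^^
ValueError: all the input array dimensions except for the concatenation axis must match exactly, but along dimension 0, the array at index 0 has size 400 and the array at index 1 has size 399
```

```bash
python3 - <<'E'
from h import *
t=load("top6.npz");s=load("side6.npz")
cv2.imwrite("pics/end.png",np.hstack([crop(t,243,165,100,100,4),crop(s,235,165,100,100,4)]))
d=cv2.absdiff(load("top0.npz")["image"],t["image"]).max(2)
print([cv2.boundingRect(c) for c in cv2.findContours(cv2.morphologyEx((d>50).astype(np.uint8),2,np.ones((3,3))),0,2)[0]])
E
```

```text
[(474, 410, 31, 10), (498, 407, 22, 5), (238, 396, 8, 4), (299, 395, 58, 25), (533, 371, 22, 23), (478, 362, 57, 34), (517, 350, 43, 18), (276, 326, 3, 4), (219, 319, 10, 15), (261, 310, 4, 5), (228, 310, 69, 110), (217, 306, 14, 10), (231, 299, 4, 3), (279, 289, 16, 10), (286, 284, 7, 5), (278, 282, 3, 4), (229, 274, 35, 21), (228, 272, 3, 6), (264, 270, 18, 56), (215, 267, 12, 38), (124, 245, 26, 17), (157, 241, 3, 3), (142, 240, 3, 3), (137, 240, 3, 3), (161, 239, 6, 5), (149, 239, 7, 5), (172, 229, 3, 3), (271, 224, 5, 3), (149, 224, 5, 4), (157, 222, 14, 9), (179, 221, 6, 5), (314, 217, 4, 4), (258, 215, 10, 23), (170, 212, 3, 4), (174, 211, 7, 5), (381, 205, 57, 54), (170, 205, 4, 4), (267, 194, 63, 40)]
```

View pics/end.png

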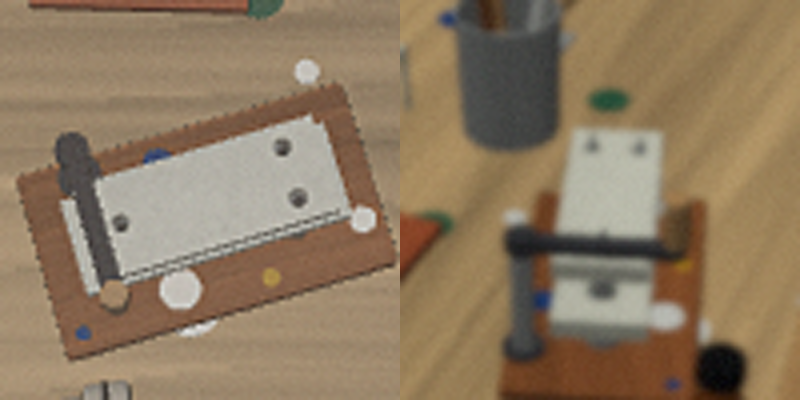

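```bash
python3 -c "
from workcell import hand_in,arm
print(arm.sense()['t'],hand_in())"
```

```text
the job is handed in; nothing more can be done
37.95 None
```

The job was handed in at 37.95 s of the allowed 72 s. Both shelves are on the stand and the keeper is home over the upper one.

**What I did**
- I swung the keeper out to its open stop by the knob.
- I lowered the large-hole shelf over the posts onto the lower ledges, then the small-hole shelf onto the upper ledges. Neither touched a post on the way down. I released each only after it pressed on its ledges with a few newtons, at the height expected.
- I swung the keeper back until it hit its home stop (about 14 N on the wrist and no further travel), let go and pulled the arm clear.

**What the last checks showed**
- **Final pictures:** both shelves look level and fully down, with the posts showing through the holes, and the keeper lies across the single-hole end.
- **Bystanders:** the bottle's cap is at the same pixel in the side view as at the start, and I saw no sign that the other things had moved. The numeric before/after comparison could not confirm this near the bottle, where the arm probably covered part of the top view.
- **Disagreements:**
  - The side camera disagreed with the robot and the top camera by about 4 mm, so I relied on the robot and top camera.
  - The measured keeper angle at the home stop was 0.012 rad rather than 0. That is within my uncertainty in the stand's direction, and I took the hard stop as home.

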